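# Put the cordless devices back on their own chargers

### The job

Before the desk is left for the night, put each of the four cordless devices on its own charger: the telephone handset into the cradle, keypad end in and home against the back wall; the mobile phone, the mouse and the earbud case each flat down in the middle of the pad made for it, inside the rim. The mobile phone has been pushed partly under the book: draw it out without tipping or shifting the book, which stays lying as it is.

Things in the scene. Friction and masses are not known exactly. Their poses are not given: they have to be found in the camera images.
- handset: Dark grey cordless telephone handset lying on its back, keys up, 145 x 48 x 23 mm (sides widest, 48 mm, at 6 to 15 mm above its back). Origin: centre of its underside. x runs along it: +x to the earpiece and display end, -x to the keypad end, where its charging contacts are; z up. 0.14 kg. Grip across the 48 mm width at the middle.
- cradle: Dark cradle of the handset, fixed, 95 (x) x 78 (y) x 45 mm. Origin: centre of its underside. Flat floor 16 mm above it, front edge at x = -43 mm; back wall 45 mm high, inner face at x = +38 mm; side walls 37 mm high from x = -7 to +43 mm, 60 mm apart inside. The handset lies level on the floor, sticking out at the front (-x); home, its middle is at x = -34.5 mm; past x = -43 mm it tips out.
- mouse: Dark grey computer mouse, rounded oval, 104 (x) x 58 (y) x 38 mm. Origin: centre of its underside, x along its length, z up. 0.085 kg. Grip across the 58 mm width.
- mouse_pad: White-rimmed pill-shaped charging pad with grey cloth floor, fixed, 122 (x) x 76 (y) mm, made for the mouse. Origin: centre of its underside, x along its length. Floor 6 mm above that; a rim round both ends stands 4 mm above the floor, inside it is 114 x 68 mm, open in the middle 60 mm of the long sides for the fingers. The mouse may lie either way round.
- earbud_case: White rounded earbud case, closed, 56 (x) x 44 (y) x 24 mm. Origin: centre of its underside, x along its length, z up. 0.05 kg. Grip across the 44 mm width.
- earbud_pad: Small white-rimmed oblong charging pad with grey cloth floor, fixed, 74 (x) x 62 (y) mm, made for the earbud case. Origin: centre of its underside, x along its length. Floor 6 mm above that; rim pieces at the four corners only stand 4 mm above the floor, inside they are 66 x 54 mm. Open in the middle 46 mm of the long sides for the fingers. The case may lie either way round.
- mobile_phone: Mobile phone in a black case lying with its glossy grey screen up, 130 (x) x 62 (y) x 10 mm. Origin: centre of its underside, x along its length, z up. 0.17 kg. At the start about 45 mm of its -x end is under the overhanging end of the book, whose weight the notebook bears; the rest sticks out. Grip across the 62 mm width, on the free end to draw it out along +x, then at the middle to carry it.
- phone_pad: Large white-rimmed oblong charging pad with grey cloth floor, fixed, 148 (x) x 80 (y) mm, made for the mobile phone. Origin: centre of its underside, x along its length. Floor 6 mm above that; rim pieces at the four corners only stand 4 mm above the floor, inside they are 140 x 72 mm. Open in the middle 88 mm of the long sides for the fingers. The phone may lie either way round.
- book_edge (a point): Point on the end face of the orange hardback book (215 x 154 x 26 mm, 0.55 kg), 13 mm above its underside, 40 mm towards -y from the middle of that face, over the phone. x points out of that end, z up. The book lies level on a flat blue notebook 11 mm thick, underside 11 mm and top 37 mm above the desk, this end jutting about 65 mm past it. It is balanced there and stays level without the phone.
Mind the look-alikes: they are no part of the job. Leave any turquoise look-alike of the mouse alone.

How it is judged:
By the outcome, as a careful person would: the job done as asked, in the order asked, and still so for the second after the job is handed in, with the robot touching nothing.
It also fails if it takes over 141 s, if anything falls off the work surface, if the arm or the gripper's body presses on something with over 40 N, if the wrist force passes 120 N, or if a joint passes its speed limit or range.

### The arm

A 7-joint arm with a two-finger parallel gripper is mounted at the origin on the work surface; the furniture and walls round the work are solid. World frame = base frame: x ahead of the robot, y to its left, z up, the work surface at z = 0. Lengths are in m, angles in rad, forces in N, time in s.
With the tool pointing down it reaches from about 0.425 to 0.8 m from the base axis. Payload 8.3 kg.
Tool frame: the origin (TCP) lies midway between the tips of the shut fingers; the grasp point (between the pads) lies 19 mm behind it (env.grasp_offset is the distance from the TCP to the grasp point, in m); z points along the fingers, y is the line along which they close (so a half turn about z gives the same grasp; the last joint's range is limited). The gripper opens to 85 mm and grips with 20 to 120 N. Pads are 22 mm wide; open, the fingers measure 114 mm over their backs; the gripper's body (76 mm by 85 mm) begins 54 mm behind the grasp point. The pads swing forward as they close: fully open they stand 13 mm farther back than shut.
Start: joints at [-0.063, 0.383, 0.016, 1.37, -0.006, 1.388, -0.046], TCP at [0.625, 0, 0.231] pointing down, gripper open.
Joint ranges: [-2.95, 2.95], [-0.25, 2.06], [-1.52, 1.56], [0.18, 2.33], [-1.44, 4.58], [0.02, 2.06], [-3.01, 3.01]. Speed limits (rad/s): [2.39, 2.39, 3.01, 3.01, 3.14, 3.14, 3.14].

### API

Orientations are given as a rotation vector (axis times angle).
In Python, from station import env, grab_frame gives the robot as it stands.
- The arm moves only by the tool play_rows, never from a script. Its arguments are lists of equal length, an entry for each row: "xyz": the shift along the tool's x, y, z in cm, a list of three; "yaw": the turn about the tool's z in degrees. A call has 1 to 12 rows; each row shifts and turns the commanded pose from where the row before left it, along the tool's axes as they then stand; what a row does not reach is not made up. A row lasts 1/10 s, in which the tool goes at most 50 mm and 8.59 degrees, less where a joint would pass 70% of its speed; a pose out of reach is approached as far as the arm can. A call is refused whole if a number of a shift passes 5 or a number of a turn 8.59, either way. A call with a gripper value outside its range is refused whole. "jaw" is the opening, from 0 (shut) to 1 (fully open), set as the call begins (left out, the last holds). The fingers move at their own pace and stop on an object; the grip force is fixed at half the most. Time passes only in rows, so rows that do not move let the fingers close. It gives the time, the measured TCP pose, the force, the opening and the grip force at its end, in the units of the state.
- env.state(): the state, without advancing time (a new reading comes with each control period).
- grab_frame(name): name is "scene" or "side" or "wrist"; returns a dict with "pixels" (400x640x3 uint8, red, green, blue), "vfov" (degrees; the focal length in pixels is half the picture's height over the tangent of half this angle, whatever the lens; pixels are square), "cx", "cy" (the principal point, pixels), "dist_coeffs" ([k1, k2, p1, p2, k3] as OpenCV has them; the pictures are not rectified), "R" (3x3) and "t" (3): a world point X has camera coordinates R X + t. Camera axes: x right, y down, z forward; pixel columns grow to the right and rows downward; lengths in m; the calibration is good to about 2 mm. A picture is of the moment at which its call begins. There is no depth.
- env.job_done(): hands the job in; it is judged then, once.
The state is a dict: "clock": time; "joint_pos": joint angles; "qvel": joint speeds; "tau": joint torques, N m; "eef_pos": TCP position; "tool_rot": TCP orientation; "force": force on the tool from outside, world axes, zero at the start; "torque": the same for the moment, N m; "gripper_width": finger opening in m; "grasp_force": force on a finger pad.
Only numpy, scipy, OpenCV 4.12 (cv2) and the standard library are available. Lean on these libraries where they do the work, as an engineer would, in place of code of your own. Each camera call takes 0.05 s, during which the arm holds its last target. There are 200 camera calls.

## Working session

There is one attempt and no reset: what is moved stays moved. The work goes in short steps, Python scripts to look and compute and a tool call to move; the robot and the scene stay as the last step left them, time stands still between calls to the robot, and variables do not carry over. Pictures are saved under pics/ and viewed, at most 14 in all, crops included, and the job is handed in when it is done.

Besides the shell and the picture viewer there is one more tool, called after "Request:" as name(argument=value, ...) on one line, values as JSON. play_rows: Moves the arm, as the interface text tells. Its arguments: {"type":"object","properties":{"xyz":{"type":"array"},"yaw":{"type":"array"},"jaw":{"type":"number"}},"required":["xyz","yaw"]}

```bash
ls; mkdir -p pics
cat > h.py <<'E'
import numpy as np, cv2, json
from station import env, grab_frame
def snap(n,fn=None):
    f=grab_frame(n)
    if fn: cv2.imwrite('pics/'+fn,f['pixels'][:,:,::-1])
    return f
def K(f):
    fl=200/np.tan(np.radians(f['vfov'])/2)
    return np.array([[fl,0,f['cx']],[0,fl,f['cy']],[0,0,1]]),np.array(f['dist_coeffs'],float)
def rays(f,px):
    k,d=K(f); p=cv2.undistortPoints(np.array(px,float).reshape(-1,1,2),k,d).reshape(-1,2)
    R=np.array(f['R']);t=np.array(f['t'])
    return -R.T@t, np.c_[p,np.ones(len(p))]@R
def onz(f,px,z):
    c,r=rays(f,px); return c+r*((z-c[2])/r[:,2])[:,None]
def proj(f,X):
    k,d=K(f); return cv2.projectPoints(np.array(X,float).reshape(-1,1,3),cv2.Rodrigues(np.array(f['R']))[0],np.array(f['t'],float),k,d)[0].reshape(-1,2)
def tri(fs,pxs):
    A=np.zeros((3,3));b=np.zeros(3);L=[]
    for f,p in zip(fs,pxs):
        c,r=rays(f,[p]);r=r[0]/np.linalg.norm(r[0]);P=np.eye(3)-np.outer(r,r);A+=P;b+=P@c;L.append((c,P))
    X=np.linalg.solve(A,b); return X,max(np.linalg.norm(P@(X-c)) for c,P in L)
E
python3 - <<'E'
from h import *
import pickle
fs={n:snap(n,n+'0.png') for n in('scene','side','wrist')}
pickle.dump(fs,open('f0.pkl','wb'))
for n,f in fs.items(): print(n,f['vfov'],-np.array(f['R']).T@np.array(f['t']),np.array(f['R'])[2],f['dist_coeffs'])
print(env.state(),env.grasp_offset)
E
```

```text
pics
scene 42.46889307773056 [-0.66702129  0.67644851  1.29789672] [ 0.63383218 -0.30748041 -0.7097271 ] [-0.13672463  0.          0.          0.          0.        ]
side 53.791556670109195 [ 0.01973361 -0.44862078  1.27666451] [ 0.31038737  0.40585713 -0.859616  ] [0.02566558 0.         0.         0.         0.        ]
wrist 66.33216316588725 [0.62480919 0.073387   0.37245617] [-0.00318258 -0.28645515 -0.95808837] [-0.02696503  0.          0.          0.          0.        ]
{'clock': 0.15, 'joint_pos': array([-0.06290219,  0.3840647 ,  0.01642242,  1.37091757, -0.00632365,
        1.38818715, -0.04651259]), 'qvel': array([-0.00076807, -0.00405652, -0.00040538, -0.003301  , -0.00093784,
       -0.00075885, -0.00037493]), 'tau': array([ 3.13456680e-03, -6.28150821e+01,  8.46451297e-01, -3.72163582e+01,
        1.68576470e-02,  1.09401988e-02, -6.53258235e-05]), 'eef_pos': array([6.24611029e-01, 2.32102291e-05, 2.30494488e-01]), 'tool_rot': array([-2.22067482e+00, -2.22068718e+00,  1.70450771e-03]), 'force': array([0.10813666, 1.05102966, 0.84729267]), 'torque': array([ 0.03084635, -0.00643381,  0.02623208]), 'grasp_force': 0.0, 'gripper_width': 0.08537891412724719} 0.0187
```

View pics/scene0.png

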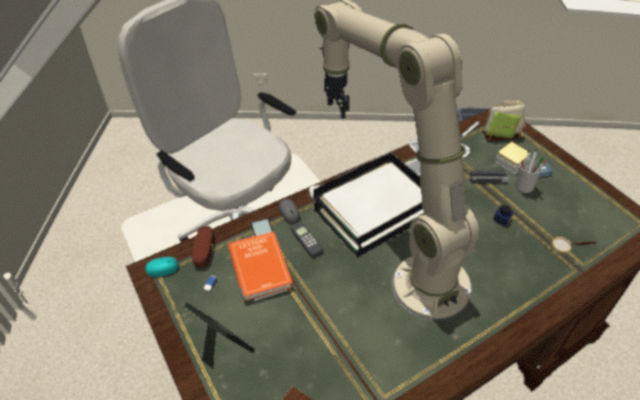

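View pics/side0.png

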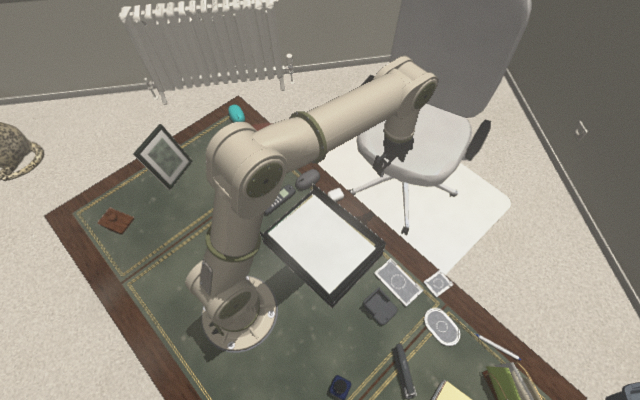

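Scene view: the turquoise look-alike mouse is at (162,266), a brown case at (203,245), the book at (262,265) with the phone at (262,228). The handset is at (305,240), the dark grey mouse at (290,210), and something white near (313,190). Side view: phone pad (398,282), earbud pad (438,283), mouse pad (442,327), cradle (380,305), a dark bar at (403,372) and a white case at (336,194).

Run:
```python
from h import *
import pickle
fs=pickle.load(open('f0.pkl','rb'))
def crop(n,x,y,w,h,s): 
    return cv2.resize(fs[n]['pixels'][y:y+h,x:x+w,::-1],(int(w*s),int(h*s)),interpolation=cv2.INTER_CUBIC)
a=crop('scene',130,180,200,150,2); b=crop('side',255,150,200,150,2)
c=crop('side',350,250,200,150,2); d=cv2.resize(fs['wrist']['pixels'][:,:,::-1],(400,250)); d=cv2.copyMakeBorder(d,0,50,0,0,0)
cv2.imwrite('pics/c1.png',np.vstack([np.hstack([a,b]),np.hstack([c,d])]))
for n,p in dict(turq=(162,266),brown=(203,245),phone=(262,228),handset=(305,240),mouse=(290,210)).items(): print(n,onz(fs['scene'],[p],.01)[0].round(3))
for n,p in dict(mouse=(307,180),white=(336,194),ppad=(398,282),epad=(438,283),mpad=(442,327),cradle=(380,305),bar=(403,372),tray1=(262,240),tray2=(335,300),tray3=(383,245),tray4=(318,187)).items(): print(n,onz(fs['side'],[p],.01)[0].round(3))
```

```text
turq [0.445 0.719 0.01 ]
brown [0.468 0.574 0.01 ]
phone [0.447 0.374 0.01 ]
handset [0.334 0.268 0.01 ]
mouse [0.479 0.257 0.01 ]
mouse [0.475 0.26  0.01 ]
white [0.521 0.141 0.01 ]
ppad [ 0.463 -0.252  0.01 ]
epad [ 0.563 -0.336  0.01 ]
mpad [ 0.468 -0.441  0.01 ]
cradle [ 0.365 -0.27   0.01 ]
bar [ 0.283 -0.457  0.01 ]
tray1 [0.198 0.159 0.01 ]
tray2 [ 0.263 -0.167  0.01 ]
tray3 [ 0.515 -0.123  0.01 ]
tray4 [0.488 0.208 0.01 ]
```

View pics/c1.png

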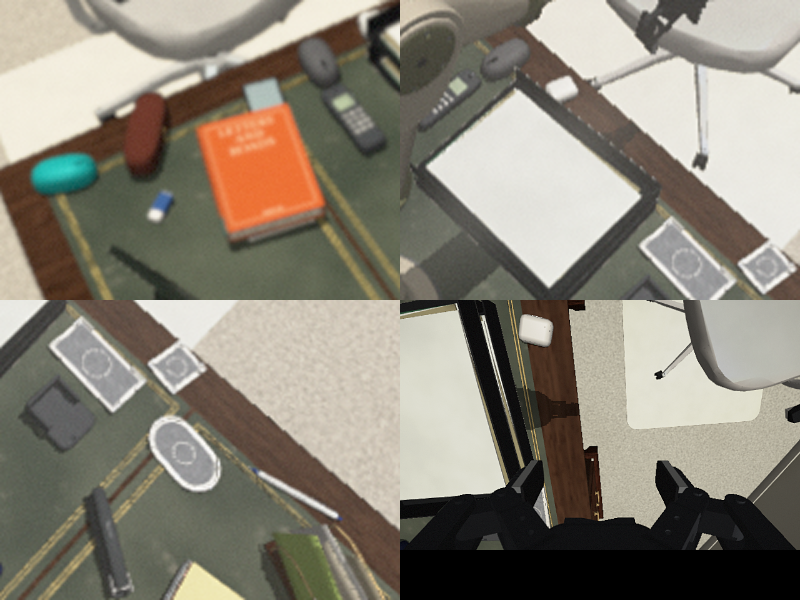

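The three pale pads, the dark cradle, the white case at side (336,194) and the dark grey mouse at scene (290,210) are all visible. The mouse look-alike is turquoise, so it stays. The handset is the one with the display and keys at scene (305,240); the bar at side (403,372) is a stapler-like thing without keys. Next I'll take wrist views over the left cluster.

Request:
play_rows(xyz=[[3,-1.8,-0.8],[3,-1.8,-0.8],[3,-1.8,-0.8],[3,-1.8,-0.8],[3,-1.8,-0.8],[3,-1.8,-0.8],[3,-1.8,-0.8],[3,-1.8,-0.8],[3,-1.8,-0.8],[3,-1.8,-0.8],[0,0,0],[0,0,0]], yaw=[0,0,0,0,0,0,0,0,0,0,0,0])

```text
clock: 1.35
eef_pos: [0.4445, 0.3006, 0.3112]
tool_rot: [2.219, 2.224, -0.0]
force: [1.4, -1.1, -0.3]
gripper_width: 0.0854
grasp_force: 0.0
```

Run:
```python
from h import *
import pickle
f=snap('wrist','w1.png'); pickle.dump(f,open('w1.pkl','wb')); print(-np.array(f['R']).T@np.array(f['t']))
```

```text
[0.44437153 0.37399317 0.45328669]
```

View pics/w1.png

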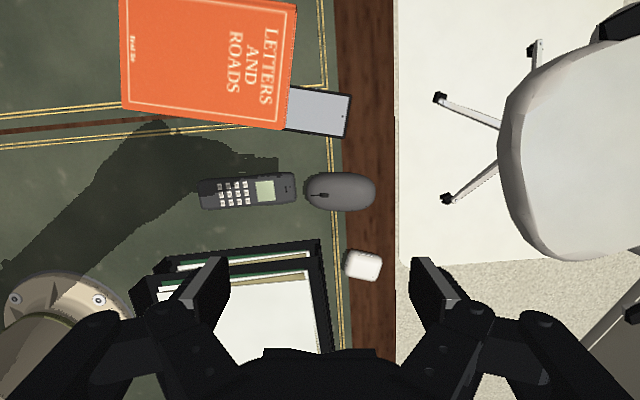

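The wrist view shows the handset at (247,190) with its display to the right (+x), the mouse at (340,191), the case at (363,265), and the phone at (318,110) sticking out of the book towards +x. I'll take a second wrist place for heights.

Request:
play_rows(xyz=[[3.4,0,0],[3.4,0,0],[3.2,0,0],[0,0,0]], yaw=[0,0,0,0])

```text
clock: 1.8
eef_pos: [0.444, 0.4028, 0.3095]
tool_rot: [-2.217, -2.223, 0.003]
force: [-1.0, 0.1, -0.9]
gripper_width: 0.0858
grasp_force: 0.0
```

```bash
cat > seg.py <<'E'
from h import *
def blob(f,roi,fn,minA=60):
    x,y,w,h=roi; im=f['pixels'][y:y+h,x:x+w]; hsv=cv2.cvtColor(im,cv2.COLOR_RGB2HSV).astype(int); L=im.astype(int)
    m=fn(L,hsv).astype(np.uint8); n,lab,st,ce=cv2.connectedComponentsWithStats(m)
    if n<2: return None
    i=1+np.argmax(st[1:,4]); mm=(lab==i).astype(np.uint8)
    c=max(cv2.findContours(mm,0,1)[0],key=cv2.contourArea)[:,0,:].astype(np.float32)+[x,y]
    return dict(n=int(st[i,4]),c=ce[i]+[x,y],rect=cv2.minAreaRect(c.astype(np.float32)),cont=c,mask=mm,roi=roi)
E
python3 - <<'E'
from seg import *
import pickle
w1=pickle.load(open('w1.pkl','rb')); w2=snap('wrist','w2.png'); pickle.dump(w2,open('w2.pkl','wb'))
vs=[w1,w2]
for f,d in((w1,0),(w2,1)):
    for p in [(247,190),(225,193),(265,190),(300,190),(240,230),(340,185),(368,265),(318,112),(290,112),(350,150),(362,230)]:
        q=proj(f,onz(w1,[p],.012))[0].round().astype(int); print(tuple(q),f['pixels'][q[1],q[0]],end=' ')
    print()
E
```

```text
(np.int64(247), np.int64(190)) [255 255 254] (np.int64(225), np.int64(193)) [76 75 75] (np.int64(265), np.int64(190)) [186 194 161] (np.int64(300), np.int64(190)) [94 99 82] (np.int64(240), np.int64(230)) [91 94 78] (np.int64(340), np.int64(185)) [117 113 111] (np.int64(368), np.int64(265)) [246 244 237] (np.int64(318), np.int64(112)) [184 184 187] (np.int64(290), np.int64(112)) [180 184 188] (np.int64(350), np.int64(150)) [71 47 33] (np.int64(362), np.int64(230)) [85 57 41] 
(np.int64(252), np.int64(253)) [110 107 103] (np.int64(231), np.int64(256)) [77 77 76] (np.int64(269), np.int64(253)) [187 197 164] (np.int64(302), np.int64(253)) [94 98 81] (np.int64(245), np.int64(288)) [90 94 77] (np.int64(339), np.int64(249)) [110 106 103] (np.int64(366), np.int64(320)) [243 241 233] (np.int64(319), np.int64(184)) [180 186 188] (np.int64(293), np.int64(184)) [179 186 185] (np.int64(349), np.int64(218)) [72 46 33] (np.int64(360), np.int64(289)) [85 57 38]
```

View pics/w2.png

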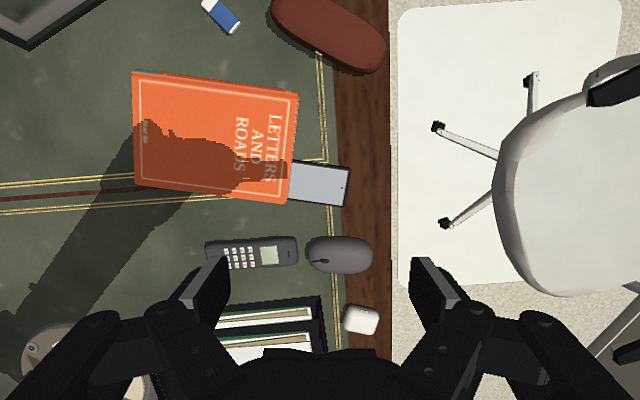

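Second view: handset (250,253), mouse (339,255), case (361,320), phone (320,184). Now the measurements.

Run:
```python
from seg import *
import pickle
w=[pickle.load(open(f'w{i}.pkl','rb')) for i in(1,2)]
low=lambda L,H:(H[...,1]<24)
disp=lambda L,H:(L[...,0]>150)&(H[...,1]>25)&(H[...,1]<70)
dark=lambda L,H:(H[...,1]<24)&(H[...,2]<150)
wht=lambda L,H:(L.min(2)>150)
scr=lambda L,H:(L.min(2)>150)&(L[...,0]<205)
R={'handset':[(190,165,110,50),(196,228,106,45),low,.011],'disp':[(250,175,30,32),(255,240,30,30),disp,.023],
'mouse':[(300,165,80,50),(303,230,76,48),low,.015],'case':[(340,240,50,45),(338,298,45,40),wht,.012],
'screen':[(285,80,75,65),(288,150,70,65),scr,.01],'book':[(100,0,210,140),(120,60,200,150),lambda L,H:(L[...,0]>200)&(H[...,1]>130)&(H[...,0]<20)|((H[...,1]>150)&(L[...,0]>100)&(H[...,0]<14)),.037]}
for n,(r1,r2,fn,z) in R.items():
    b=[blob(w[0],r1,fn),blob(w[1],r2,fn)]
    X,e=tri(w,[q['c'] for q in b]); print(n,[q['n'] for q in b],[q['c'].round(1) for q in b],'tri',X.round(4),round(e,4))
    for f,q in zip(w,b):
        P=onz(f,q['cont'],z)[:,:2]; rr=cv2.minAreaRect((P*1000).astype(np.float32)); bx=cv2.boxPoints(rr)
        m=onz(f,[q['c']],z)[0]
        M=cv2.moments(q['mask'],True); print('   onz',m.round(4)[:2],'rect c',np.round(rr[0],1),'size',np.round(rr[1],1),'ang',round(rr[2],1),'corners',bx.round(0).tolist())
```

```text
handset [2481, 2159] [array([244.4, 190.3]), array([248.7, 253.2])] tri [0.3322 0.2634 0.0117] 0.0005
   onz [0.3326 0.2633] rect c [335.1 262.5] size [146.7  49.3] ang 5.0 corners [[260.0, 281.0], [264.0, 232.0], [410.0, 244.0], [406.0, 293.0]]
   onz [0.3314 0.263 ] rect c [325.  259.9] size [166.8  55.4] ang 5.1 corners [[240.0, 280.0], [244.0, 225.0], [411.0, 240.0], [406.0, 295.0]]
disp [353, 294] [array([265.2, 190.6]), array([269.1, 254.9])] tri [0.3655 0.2653 0.0208] 0.0
   onz [0.3659 0.2658] rect c [366.  265.7] size [25.9 29.6] ang 5.3 corners [[352.0, 279.0], [354.0, 250.0], [380.0, 252.0], [377.0, 282.0]]
   onz [0.3659 0.2663] rect c [365.8 266.1] size [25.8 29.4] ang 5.3 corners [[352.0, 280.0], [354.0, 250.0], [380.0, 253.0], [377.0, 282.0]]
mouse [2271, 2043] [array([340.1, 191.2]), array([339.7, 254.6])] tri [0.4753 0.2627 0.0135] 0.0001
   onz [0.4751 0.2631] rect c [475.1 262.1] size [100.9  59.4] ang 0.1 corners [[425.0, 292.0], [425.0, 232.0], [526.0, 233.0], [525.0, 292.0]]
   onz [0.4753 0.2634] rect c [475.  262.9] size [101.9  63.8] ang 0.2 corners [[424.0, 
[... 513 characters left out ...]
4397 0.3758 0.0103] 0.0
   onz [0.4396 0.3758] rect c [439.8 375.1] size [53.3 81.4] ang 81.6 corners [[396.0, 355.0], [476.0, 343.0], [484.0, 396.0], [403.0, 407.0]]
   onz [0.4397 0.3757] rect c [439.9 375.1] size [53.  81.5] ang 81.6 corners [[396.0, 355.0], [476.0, 343.0], [484.0, 395.0], [403.0, 407.0]]
book [15047, 12425] [array([202. ,  55.4]), array([208.7, 136.8])] tri [0.2935 0.445  0.0292] 0.0009
   onz [0.2972 0.4437] rect c [299.3 440.8] size [127.  190.4] ang 82.3 corners [[196.0, 391.0], [385.0, 365.0], [402.0, 491.0], [214.0, 517.0]]
   onz [0.2953 0.4456] rect c [299.2 441.1] size [126.8 190.3] ang 82.2 corners [[196.0, 391.0], [385.0, 365.0], [402.0, 491.0], [214.0, 517.0]]
```

Two views agree: handset centre (0.335,0.2625) at heading 5°, mouse (0.475,0.263) at heading 0°, case (0.515,0.138) at heading −13°, phone heading −8.4° with its end at x ≈ 0.484. Triangulated heights (12, 13, 18, 10 mm; display 21 mm) match the sizes given. Next, the pads.

Request:
play_rows(xyz=[[-5,0,0],[-5,0,0],[-5,0,0],[-5,0,0],[-5,0,0],[-5,0,0],[-5,0,0],[-5,0,0],[-5,0,0],[-5,0,0],[-5,0,0],[-5,0,0]], yaw=[0,0,0,0,0,0,0,0,0,0,0,0])

```text
clock: 3.05
eef_pos: [0.4431, -0.2041, 0.3115]
tool_rot: [2.225, 2.217, 0.0]
force: [1.4, 0.2, -0.6]
gripper_width: 0.0855
grasp_force: 0.0
```

Request:
play_rows(xyz=[[0,0,0],[0,0,0]], yaw=[0,0])

```text
clock: 3.25
eef_pos: [0.4433, -0.2031, 0.311]
tool_rot: [-2.229, -2.214, 0.001]
force: [0.4, -0.0, 0.8]
gripper_width: 0.0854
grasp_force: 0.0
```

Run:
```python
from h import *
import pickle
f=snap('wrist','w3.png'); pickle.dump(f,open('w3.pkl','wb')); print(-np.array(f['R']).T@np.array(f['t']),env.state()['joint_pos'])
```

```text
[ 0.44387282 -0.12976571  0.45315419] [ 0.07847309  0.0503562   0.29665748  1.60205536 -0.01506444  1.49195554
  0.37260572]
```

Request:
play_rows(xyz=[[-3.4,0,0],[-3.4,0,0],[-3.2,0,0],[0,0,0],[0,0,0]], yaw=[0,0,0,0,0])

```text
clock: 3.8
eef_pos: [0.4449, -0.2996, 0.311]
tool_rot: [-2.221, -2.221, -0.0]
force: [0.3, 0.5, -0.4]
gripper_width: 0.0856
grasp_force: 0.0
```

Run:
```python
from h import *
import pickle
f=snap('wrist','w4.png'); pickle.dump(f,open('w4.pkl','wb')); print(-np.array(f['R']).T@np.array(f['t']),env.state()['joint_pos'])
```

```text
[ 0.44494659 -0.22636343  0.45316595] [ 0.19873114  0.16522106  0.38932708  1.48639709 -0.06339359  1.50296849
  0.58905504]
```

View pics/w3.png

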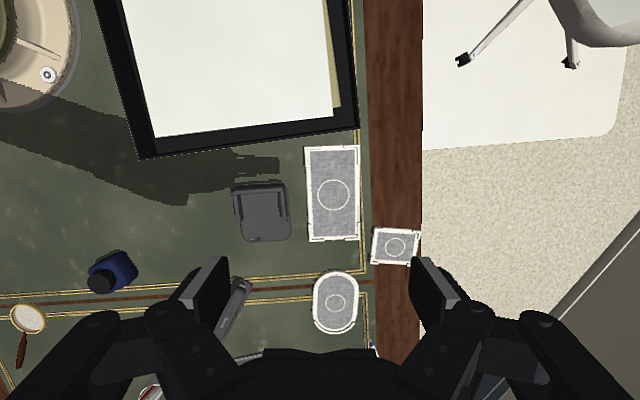

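View pics/w4.png

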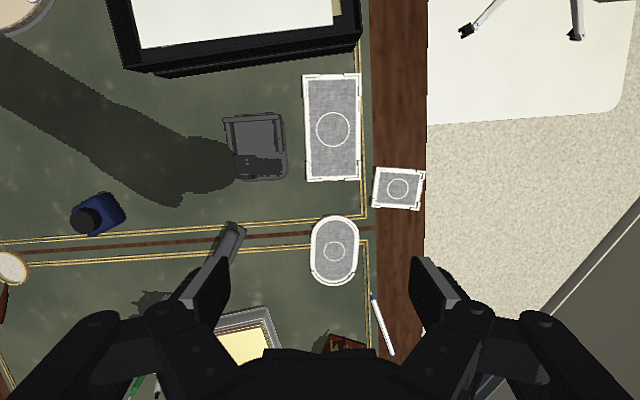

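Pads: phone pad w3 (333,194), earbud pad (395,246), mouse pad (335,301). The cradle is at (262,210) and I need its open side, so I'll enlarge it.

Run:
```python
from seg import *
import pickle
w=[pickle.load(open(f'w{i}.pkl','rb')) for i in(3,4)]
def crop(f,x,y,w_,h_,s): return cv2.resize(f['pixels'][y:y+h_,x:x+w_,::-1],None,fx=s,fy=s,interpolation=cv2.INTER_CUBIC)
g=np.hstack([crop(w[0],220,170,80,80,5),crop(w[1],215,100,80,80,5)]); g=np.clip(g.astype(float)*1.6,0,255)
cv2.imwrite('pics/c2.png',g)
wf=lambda L,H:(L.min(2)>105)&(H[...,1]<30)
R={'ppad':[(300,142,64,103),(297,68,66,116)],'epad':[(366,222,58,45),(367,162,60,52)],'mpad':[(308,266,54,72),(306,210,56,78)]}
for n,(a,b) in R.items():
    B=[blob(w[0],a,wf),blob(w[1],b,wf)]
    X,e=tri(w,[q['rect'][0] for q in B]); print(n,'tri',X.round(4),round(e,4),[q['n'] for q in B])
    for f,q in zip(w,B):
        P=onz(f,q['cont'],.008)[:,:2]*1000; rr=cv2.minAreaRect(P.astype(np.float32)); print('  ',np.round(rr[0],1),np.round(rr[1],1),round(rr[2],1))
cf=lambda L,H:(H[...,1]<26)&(H[...,2]<130)
for f,r in zip(w,[(228,178,68,68),(220,106,72,80)]):
    q=blob(f,r,cf); P=onz(f,q['cont'],.03)[:,:2]*1000; rr=cv2.minAreaRect(P.astype(np.float32)); print('cradle',q['n'],np.round(rr[0],1),np.round(rr[1],1),round(rr[2],1),q['c'])
```

```text
ppad tri [ 0.4637 -0.2452  0.0048] 0.0001 [5073, 6042]
   [ 463.3 -247.9] [ 80.9 149.7] 1.7
   [ 462.7 -248.4] [ 80.4 148.5] 1.4
epad tri [ 0.5638 -0.3353  0.0042] 0.0001 [1592, 1938]
   [ 561.7 -334.2] [64.4 75.4] 86.1
   [ 561.9 -334.7] [62.8 75.7] 85.8
mpad tri [ 0.4675 -0.4338  0.0107] 0.0 [2479, 2960]
   [ 467.5 -437.9] [123.8  77.3] 87.7
   [ 467.8 -437.3] [122.3  76.7] 88.6
cradle 3073 [ 357.4 -268. ] [81.8 91.3] 3.2 [262.13276928 210.86950862]
cradle 3673 [ 358.5 -271.9] [80.6 91. ] 4.3 [257.21018241 146.02395862][ WARN:0@0.541] global loadsave.cpp:1063 imwrite_ Unsupported depth image for selected encoder is fallbacked to CV_8U.
```

View pics/c2.png

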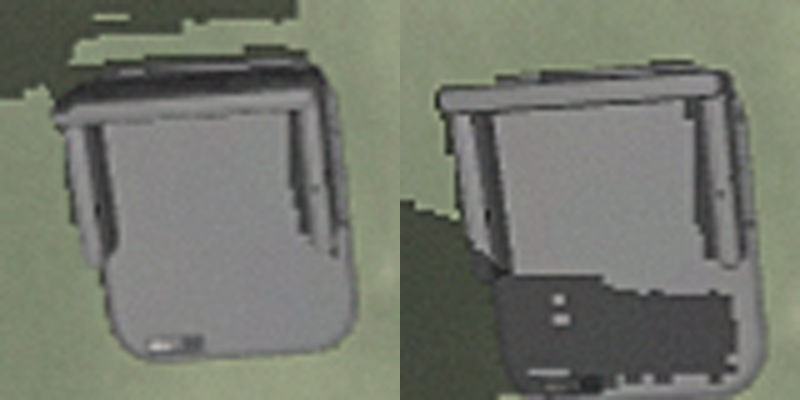

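The cradle's back wall is on its +y side (top bar at w3 row ≈192) and its front is open towards −y. I'll triangulate its wall and front edge.

Run:
```python
from seg import *
import pickle
w=[pickle.load(open(f'w{i}.pkl','rb')) for i in(3,4)]
for n,a,b in [('wallL',(233,195.4),(224,122)),('wallR',(283,191.4),(278.6,119)),('front',(267,241.6),(263,178))]:
    X,e=tri(w,[a,b]); print(n,X.round(4),round(e,4),[onz(f,[p],z)[0].round(4)[:2] for f,p in zip(w,(a,b)) for z in ([.045] if n!='front' else [.016])])
# floor centreline from grey floor blob (bright part) in w3/w4
for f in w:
  for r in [np.arange(196,236,6)] if f is w[0] else [np.arange(124,152,6)]:
    for y in r:
      v=f['pixels'][y,225:300].sum(1)//3; print(y,' '.join(map(str,v)))
# hypotheses check
for th,c in [(94.3,(.357,-.2695))]:
  t=np.radians(th);u=np.array([np.cos(t),np.sin(t)]);n=np.array([-u[1],u[0]])
  pts=[np.r_[np.array(c)+a*u+b*n,z] for a,b,z in [(38,39,45),(38,-39,45),(-43,0,16),(38,30,16),(38,-30,16),(-7,30,37),(-7,-30,37)] for a,b,z in [(a/1e3,b/1e3,z/1e3)]]
  for f in w: print(proj(f,pts).round(1).tolist())
```

```text
wallL [ 0.3239 -0.2367  0.0507] 0.001 [array([ 0.3232, -0.2381]), array([ 0.3212, -0.2368])]
wallR [ 0.3922 -0.2334  0.043 ] 0.0003 [array([ 0.3927, -0.2329]), array([ 0.3921, -0.2334])]
front [ 0.3645 -0.3137  0.0307] 0.0008 [array([ 0.3609, -0.3202]), array([ 0.3625, -0.3168])]
196 78 78 78 79 80 82 74 51 81 90 91 74 47 41 30 53 91 86 86 85 83 84 83 85 84 85 83 87 83 85 85 83 84 84 83 84 85 83 84 84 83 85 84 84 85 84 84 83 85 84 84 88 73 39 45 63 83 91 81 50 44 59 59 69 82 82 80 81 80 80 81 82 82 83 86
202 77 77 77 76 79 79 81 73 49 80 87 88 69 46 42 37 59 91 84 86 84 84 84 83 85 84 84 84 85 85 84 83 84 84 84 85 84 84 83 81 83 84 85 84 84 85 83 81 84 83 86 87 72 41 40 51 71 84 89 69 40 51 64 67 81 82 82 82 83 81 83 83 84 83 84
208 78 77 77 77 79 77 78 81 73 47 80 88 87 69 43 39 35 59 89 86 82 85 83 83 85 84 85 84 85 83 82 82 84 84 82 83 85 84 84 85 83 84 84 83 83 84 83 83 85 85 83 85 88 74 40 43 61 69 73 84 62 38 61 73 72 83 83 82 83 82 81 82 82 85 86
214 77 78 78 80 77 77 78 79 72 46 55 79 86 80 57 44 38 39 69 88 87 84 84 84 85 85 84 84 83 83 84 83 83 82 84 83 82 82 83 83 82 82 83
[... 1454 characters left out ...]
4 84 84 87 88 87
142 87 84 33 81 82 89 86 21 46 38 40 77 86 85 85 85 84 86 84 84 85 83 82 84 82 86 83 83 83 84 84 84 83 84 83 82 83 83 82 82 85 83 83 84 84 84 83 85 75 39 42 37 52 77 82 87 74 40 49 67 64 75 82 83 82 81 82 83 85 84 85 85 85 84 85
148 42 45 43 34 46 87 88 78 50 42 36 46 91 86 84 83 84 83 83 83 84 83 85 83 83 83 85 85 84 82 85 85 85 83 86 83 84 84 84 84 84 84 82 83 84 84 83 84 84 86 73 38 46 66 83 83 83 62 40 61 71 67 84 85 84 83 83 83 83 84 84 83 83 85 85
[[227.1, 193.0], [283.1, 188.4], [266.2, 236.9], [238.8, 187.5], [279.3, 184.2], [240.0, 221.1], [281.2, 217.9]]
[[219.3, 120.2], [279.2, 115.2], [261.3, 175.0], [232.3, 119.2], [275.4, 115.6], [233.1, 153.7], [277.0, 150.2]]
```

Cradle: centre ≈ (0.357,−0.2725), +x at azimuth ≈ 94.3°. So the handset's home middle is ≈ (0.3596,−0.307), with its +x at −85.7°. Pads: phone (0.463,−0.248) at azimuth ≈ 91.5°, mouse (0.4677,−0.4375) at ≈ 88°, earbud (0.5618,−0.3345) at ≈ −4°. Now to the handset.

Request:
play_rows(xyz=[[4.7,0,0],[4.7,0,0],[4.7,0,0],[4.7,0,0],[4.7,0,0],[4.7,0,0],[4.7,0,0],[4.7,0,0],[4.7,0,0],[4.7,0,0],[4.7,0,0],[4.7,0,0]], yaw=[0,0,0,0,0,0,0,0,0,0,0,0], jaw=0.78)

```text
clock: 5.05
eef_pos: [0.4431, 0.2673, 0.3118]
tool_rot: [-2.218, -2.225, -0.001]
force: [0.3, -0.7, -0.2]
gripper_width: 0.0667
grasp_force: 0.0
```

Request:
play_rows(xyz=[[0,0,0],[0,0,0],[0,0,0],[0,0,0],[0,0,0],[0,0,0],[0,0,0],[0,0,0],[0,0,0],[0,0,0],[0,0,0],[0,0,0]], yaw=[-8,-8,-8,-8,-8,-8,-8,-8,-8,-8,-8,-7])

```text
clock: 6.25
eef_pos: [0.4434, 0.2654, 0.3116]
tool_rot: [-0.151, 3.138, 0.0]
force: [0.8, 0.2, -0.2]
gripper_width: 0.0668
grasp_force: 0.0
```

```bash
cat > go.py <<'E'
import sys
from h import *
from scipy.spatial.transform import Rotation as Ro
def go(x,y,z,az):
    s=env.state(); R=Ro.from_rotvec(s['tool_rot']).as_matrix(); d=R.T@(np.array([x,y,z])-s['eef_pos'])
    a=np.degrees(np.arctan2(R[1,0],R[0,0])); dy=-(az-a); dy=(dy+180)%360-180
    print('shift cm',(d*100).round(2),'yaw',round(dy,1),'| at',s['eef_pos'].round(4),'az',round(a,1),'w',round(s['gripper_width'],4),'gf',round(s['grasp_force'],1),'F',s['force'].round(1),'j7',s['joint_pos'][6].round(2),'t',s['clock'])
if __name__=='__main__': go(*map(float,sys.argv[1:5]))
E
python3 go.py .340 .263 .08 185
```

```text
shift cm [10.32  0.75 23.16] yaw 0.5 | at [0.4434 0.2654 0.3116] az -174.5 w 0.0668 gf 0.0 F [ 0.8  0.2 -0.2] j7 1.03 t 6.25
```

Request:
play_rows(xyz=[[2.5,0.2,2.9],[2.5,0.2,2.9],[2.5,0.2,2.9],[2.5,0.2,2.9],[0.3,0,2.9],[0,0,2.9],[0,0,2.9],[0,0,2.8],[0,0,0],[0,0,0]], yaw=[0.5,0,0,0,0,0,0,0,0,0])

```text
clock: 7.25
eef_pos: [0.3408, 0.2644, 0.081]
tool_rot: [0.127, -3.139, 0.0]
force: [-0.0, -0.1, -0.6]
gripper_width: 0.0668
grasp_force: 0.0
```

```bash
python3 go.py .340 .263 .001 185
python3 - <<'E'
from h import *
f=snap('wrist','w5.png')
E
```

```text
shift cm [ 0.09 -0.13  8.  ] yaw -0.4 | at [0.3408 0.2644 0.081 ] az -175.4 w 0.0668 gf 0.0 F [-0.  -0.1 -0.6] j7 0.87 t 7.25
```

View pics/w5.png

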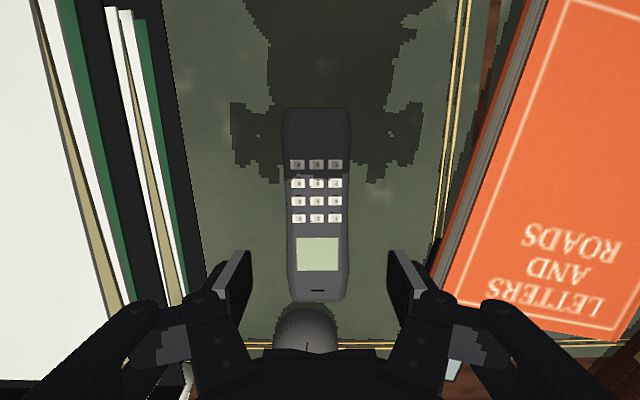

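The handset at (317,200) lies centred between the fingers, with its display towards the fingers. I'll descend and grip.

Request:
play_rows(xyz=[[0.1,-0.1,1.5],[0,0,1.5],[0,0,1.5],[0,0,1.5],[0,0,1],[0,0,0.6],[0,0,0.4],[0,0,0],[0,0,0]], yaw=[-0.4,0,0,0,0,0,0,0,0])

```text
clock: 8.2
eef_pos: [0.341, 0.2629, 0.0008]
tool_rot: [-0.134, 3.138, 0.001]
force: [0.2, -0.0, -0.3]
gripper_width: 0.0665
grasp_force: 0.0
```

Request:
play_rows(xyz=[[0,0,0],[0,0,0],[0,0,0],[0,0,0],[0,0,0],[0,0,0]], yaw=[0,0,0,0,0,0], jaw=0)

```text
clock: 8.8
eef_pos: [0.3411, 0.2629, 0.0012]
tool_rot: [-0.134, 3.138, 0.0]
force: [-2.2, -1.7, 8.8]
gripper_width: 0.0455
grasp_force: 60.9
```

```bash
python3 go.py .340 .263 .16 185
```

```text
shift cm [  0.09   0.03 -15.88] yaw -0.1 | at [0.3411 0.2629 0.0012] az -175.1 w 0.0455 gf 60.9 F [-2.2 -1.7  8.8] j7 0.81 t 8.8
```

Request:
play_rows(xyz=[[0,0,-0.5],[0,0,-1],[0,0,-2],[0,0,-3],[0,0,-3],[0,0,-3],[-2,0,-3],[-2.5,0,-3],[-2.5,0,-2],[-2.5,0,0],[-1,0,0],[0,0,0]], yaw=[0,0,0,0,0,0,0,0,0,0,0,0])

```text
clock: 10.0
eef_pos: [0.4457, 0.2712, 0.205]
tool_rot: [0.132, -3.138, 0.0]
force: [-0.3, -0.0, -1.3]
gripper_width: 0.0453
grasp_force: 62.1
```

Request:
play_rows(xyz=[[0,0,0],[0,0,0],[0,0,0],[0,0,0],[0,0,0],[0,0,0],[0,0,0],[0,0,0],[0,0,0],[0,0,0],[0,0,0],[0,0,0]], yaw=[7.6,7.6,7.6,7.6,7.6,7.6,7.6,7.6,7.6,7.6,7.6,7.1])

```text
clock: 11.2
eef_pos: [0.4434, 0.2717, 0.2049]
tool_rot: [-2.142, -2.296, 0.002]
force: [-0.3, 0.7, -1.1]
gripper_width: 0.0453
grasp_force: 62.1
```

```bash
python3 go.py .445 -.36 .22 94.3
python3 - <<'E'
from h import *
f=snap('wrist','w6.png')
E
```

```text
shift cm [-63.03  -4.22  -1.49] yaw -0.3 | at [0.4434 0.2717 0.2049] az 94.0 w 0.0453 gf 62.1 F [-0.3  0.7 -1.1] j7 -0.57 t 11.2
```

View pics/w6.png

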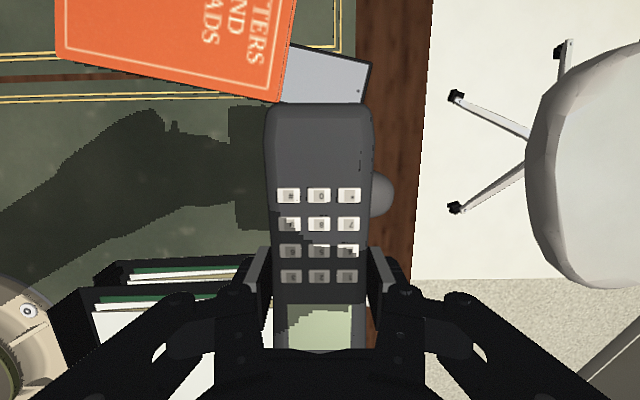

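The handset is held level and square, keypad end towards +y (the camera side). I'll carry it to the front of the cradle.

Request:
play_rows(xyz=[[-4,-0.3,0],[-5,-0.34,0],[-5,-0.34,0],[-5,-0.34,0],[-5,-0.34,0],[-5,-0.34,0],[-5,-0.34,0],[-5,-0.34,0],[-5,-0.34,0],[-5,-0.34,0],[-5,-0.34,0],[-5,-0.34,0]], yaw=[-0.3,0,0,0,0,0,0,0,0,0,0,0])

```text
clock: 12.45
eef_pos: [0.4506, -0.3189, 0.2052]
tool_rot: [-2.127, -2.311, -0.002]
force: [0.7, 0.1, -1.3]
gripper_width: 0.0456
grasp_force: 62.1
```

Request:
play_rows(xyz=[[-4,-0.3,0],[0,-2.5,0],[0,-2.5,0],[0,-2.5,0],[0,-0.5,0],[0,0,0],[0,0,0]], yaw=[0,0,0,0,0,0,0])

```text
clock: 13.15
eef_pos: [0.3726, -0.3638, 0.2053]
tool_rot: [2.13, 2.31, 0.002]
force: [0.6, 0.7, -1.6]
gripper_width: 0.0457
grasp_force: 62.1
```

```bash
python3 go.py .3638 -.363 .10 94.3
python3 - <<'E'
from h import *
f=snap('wrist','w7.png')
E
```

```text
shift cm [ 0.14 -0.88 10.53] yaw 0.3 | at [ 0.3726 -0.3638  0.2053] az 94.6 w 0.0457 gf 62.1 F [ 0.6  0.7 -1.6] j7 0.87 t 13.15
```

View pics/w7.png

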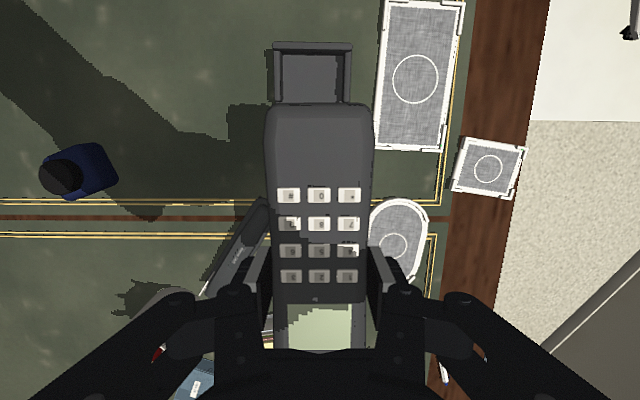

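The cradle is seen straight ahead with its bar at (312,44) parallel to the handset. A stapler at (235,250) lies near the left finger, so I'll check clearances and the lateral alignment.

```bash
python3 - <<'E'
from h import *
import pickle
s=pickle.load(open('f0.pkl','rb'))['side']; w=[pickle.load(open(f'w{i}.pkl','rb')) for i in(3,4)]
print('stapler side',onz(s,[(397,347),(404,347),(404,397),(413,394)],.02)[:,:2].round(3).tolist())
print('w3',onz(w[0],[(236,279),(248,282)],.02)[:,:2].round(3).tolist(),'w4',onz(w[1],[(226,222),(243,226)],.02)[:,:2].round(3).tolist(), onz(w[1],[(226,222),(243,226)],.0)[:,:2].round(3).tolist())
f=snap('wrist'); P=onz(f,[(273,44),(352,44),(312,52)],.045); print('bar ends',P.round(4).tolist())
im=f['pixels']; 
for y in(65,80,95): print(y,265,' '.join(map(str,im[y,265:362].sum(1)//3)))
E
python3 go.py .3638 -.363 .10 94.3
```

```text
stapler side [[0.316, -0.396], [0.332, -0.41], [0.237, -0.505], [0.263, -0.515]]
w3 [[0.308, -0.383], [0.327, -0.389]] w4 [[0.304, -0.383], [0.329, -0.39]] [[0.297, -0.391], [0.324, -0.397]]
bar ends [[0.3205, -0.2343, 0.045], [0.3912, -0.2287, 0.045], [0.3559, -0.2382, 0.045]]
65 265 87 37 42 41 43 44 41 40 42 81 80 82 87 85 67 46 38 54 93 88 87 86 86 86 86 87 86 85 87 86 87 87 89 86 87 88 88 87 88 87 88 87 88 88 88 87 86 87 88 87 87 89 88 87 87 88 85 87 88 87 88 88 88 87 88 88 89 89 87 88 88 94 70 41 46 47 48 40 26 34 66 79 78 82 85 67 75 85 80 83 84 82 84 84 85 85 86
80 265 82 82 36 41 42 43 44 37 41 69 79 80 87 87 77 35 35 51 93 87 86 89 88 87 87 87 87 86 86 85 87 86 87 86 87 88 87 86 87 87 87 88 85 89 86 88 86 86 87 87 87 87 87 88 86 86 86 88 88 86 88 86 87 86 89 87 86 88 88 92 69 40 47 47 47 47 49 35 24 59 78 53 69 86 80 73 80 83 85 84 84 84 82 84 84 85 86
95 265 83 77 38 45 43 48 52 56 52 47 79 80 85 88 82 59 40 47 80 89 88 86 86 88 87 89 87 86 86 87 87 87 86 85 86 87 86 87 87 87 86 86 86 87 86 86 87 87 85 86 87 85 88 86 87 87 86 87 87 87 87 89 86 88 87 89 88 88 90 87 90 70 42 45 45 47 39 22 43 68 80 81 87 87 67 74 87 86 86 85 84 84 83 84 87 87 86
shift cm [ 0.17 -0.88 10.52] yaw 0.4 | at [ 0.3727 -0.364   0.2052] az 94.7 w 0.0452 gf 62.1 F [-0.4  0.7 -2. ] j7 0.87 t 13.25
```

Request:
play_rows(xyz=[[0.8,-0.4,2],[0.87,-0.36,2.5],[0,0,3],[0,0,3],[0,0,2.5],[0,0,1.5],[0,0,1],[0,0,0],[0,0,0]], yaw=[0,0,0,0,0,0,0,0,0])

```text
clock: 14.15
eef_pos: [0.3633, -0.349, 0.0508]
tool_rot: [2.132, 2.307, -0.0]
force: [0.6, -0.4, -0.7]
gripper_width: 0.0452
grasp_force: 62.1
```

```bash
python3 go.py .3638 -.348 .0187 94.5
python3 - <<'E'
from h import *
f=snap('wrist','w8.png'); g=snap('side'); cv2.imwrite('pics/c3.png',np.vstack([cv2.resize(f['pixels'][60:320,180:480,::-1],None,fx=2,fy=2)])[:600])
E
```

```text
shift cm [0.1  0.06 3.21] yaw 0.0 | at [ 0.3633 -0.349   0.0508] az 94.5 w 0.0452 gf 62.1 F [ 0.6 -0.4 -0.7] j7 0.91 t 14.15
```

View pics/c3.png

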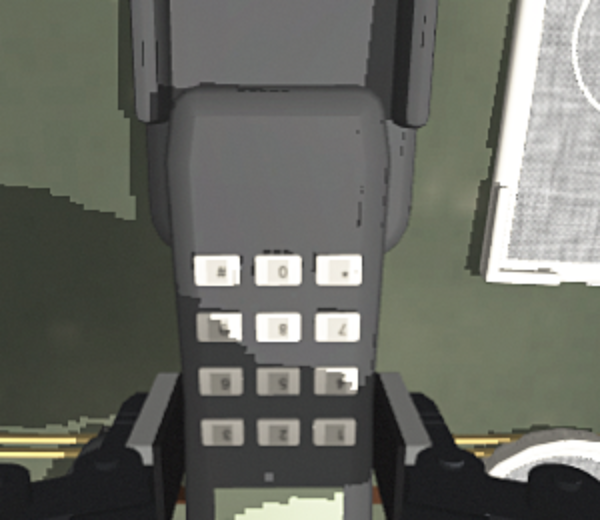

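The handset's keypad end is centred between the side walls (gaps of about 14 px on both sides). I'll lower it and slide it in.

Request:
play_rows(xyz=[[0.1,0.1,1],[0,0,1],[0,0,0.7],[0,0,0.5],[0,0,0],[0,0,0]], yaw=[0,0,0,0,0,0])

```text
clock: 14.85
eef_pos: [0.3635, -0.3478, 0.0182]
tool_rot: [-2.132, -2.307, 0.0]
force: [-0.2, -0.6, -2.1]
gripper_width: 0.0452
grasp_force: 62.1
```

Request:
play_rows(xyz=[[0.6,0,0],[0.6,0,0],[0.6,0,0],[0.5,0,0],[0.4,0,0],[0,0,0],[0,0,0]], yaw=[0,0,0,0,0,0,0])

```text
clock: 15.55
eef_pos: [0.3616, -0.3208, 0.0184]
tool_rot: [2.132, 2.307, 0.0]
force: [-0.3, -0.3, -1.5]
gripper_width: 0.0453
grasp_force: 62.1
```

```bash
python3 go.py .361 -.313 .0187 94.5
```

```text
shift cm [ 0.79  0.   -0.03] yaw 0.0 | at [ 0.3616 -0.3208  0.0184] az 94.5 w 0.0453 gf 62.1 F [-0.3 -0.3 -1.5] j7 0.88 t 15.55
```

Request:
play_rows(xyz=[[0.25,0,0],[0.25,0,0],[0,0,0]], yaw=[0,0,0])

```text
clock: 15.85
eef_pos: [0.361, -0.3155, 0.0182]
tool_rot: [-2.132, -2.307, -0.0]
force: [-0.4, -0.8, -1.1]
gripper_width: 0.0453
grasp_force: 62.1
```

Request:
play_rows(xyz=[[0.2,0,0],[0,0,0]], yaw=[0,0])

```text
clock: 16.05
eef_pos: [0.3609, -0.3136, 0.0182]
tool_rot: [-2.132, -2.307, -0.0]
force: [-0.1, 0.5, -2.1]
gripper_width: 0.0453
grasp_force: 62.1
```

Request:
play_rows(xyz=[[0.15,0,0],[0,0,0]], yaw=[0,0])

```text
clock: 16.25
eef_pos: [0.3609, -0.3129, 0.0185]
tool_rot: [2.132, 2.306, -0.001]
force: [-0.2, -2.0, -2.8]
gripper_width: 0.0453
grasp_force: 62.1
```

Request:
play_rows(xyz=[[0.1,0,0],[0,0,0]], yaw=[0,0])

```text
clock: 16.45
eef_pos: [0.3608, -0.3128, 0.0187]
tool_rot: [2.132, 2.304, -0.001]
force: [-0.3, -6.7, -1.1]
gripper_width: 0.0457
grasp_force: 62.1
```

Contact with the back wall is exactly where it was predicted. I'll lower onto the floor and release.

Request:
play_rows(xyz=[[0,0,0.1],[0,0,0]], yaw=[0,0])

```text
clock: 16.65
eef_pos: [0.3609, -0.3129, 0.0178]
tool_rot: [2.132, 2.304, -0.001]
force: [-0.8, -4.9, 0.4]
gripper_width: 0.0455
grasp_force: 62.3
```

Request:
play_rows(xyz=[[0,0,0.05],[0,0,0]], yaw=[0,0])

```text
clock: 16.85
eef_pos: [0.361, -0.3129, 0.0174]
tool_rot: [2.132, 2.304, -0.001]
force: [-1.2, -5.5, 0.3]
gripper_width: 0.0458
grasp_force: 62.3
```

Request:
play_rows(xyz=[[0,0,0],[0,0,0],[0,0,0],[0,0,0]], yaw=[0,0,0,0], jaw=0.8)

```text
clock: 17.25
eef_pos: [0.3608, -0.311, 0.0167]
tool_rot: [-2.132, -2.307, -0.0]
force: [-0.5, -0.1, -0.5]
gripper_width: 0.0681
grasp_force: 0.0
```

Request:
play_rows(xyz=[[0,0,-1],[0,0,-3],[0,0,-4],[0,0,-4],[0,0,-4],[0,0,-4],[0,0,0],[0,0,0]], yaw=[0,0,0,0,0,0,0,0])

```text
clock: 18.05
eef_pos: [0.3611, -0.3116, 0.2181]
tool_rot: [2.131, 2.305, 0.001]
force: [-0.1, 0.6, -1.1]
gripper_width: 0.0683
grasp_force: 0.0
```

```bash
python3 go.py .47 .37 .22 -98.4
python3 - <<'E'
from h import *
f=snap('wrist','w9.png'); g=snap('side')
a=cv2.resize(f['pixels'][:300,180:480,::-1],(400,400)); b=cv2.resize(g['pixels'][250:350,340:440,::-1],(400,400),interpolation=cv2.INTER_CUBIC)
cv2.imwrite('pics/c4.png',np.hstack([a,b]))
E
```

```text
shift cm [67.1  16.21 -0.24] yaw -167.1 | at [ 0.3611 -0.3116  0.2181] az 94.5 w 0.0683 gf 0.0 F [-0.1  0.6 -1.1] j7 0.75 t 18.05
```

View pics/c4.png

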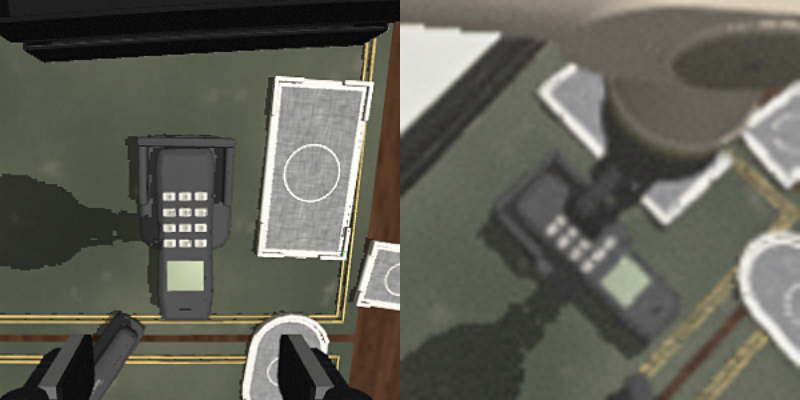

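The handset is home against the back wall and level, with its keys up and keypad end in. Now the mobile phone. It heads −8.4° with its free end near (0.484,0.369), and I'll grip 25 mm back from that end.

Request:
play_rows(xyz=[[0,3,0],[0,3,0],[0,3,0],[4,0.5,0],[5,0.5,0],[5,0.5,0],[5,0.5,0],[5,0.5,0],[5,0.5,0],[5,0.5,0],[5,0.5,0],[5,0.5,0]], yaw=[0,0,0,0,0,0,0,0,0,0,0,0], jaw=0.95)

```text
clock: 19.35
eef_pos: [0.4595, 0.1375, 0.2154]
tool_rot: [-2.132, -2.306, 0.004]
force: [0.2, -0.3, 0.3]
gripper_width: 0.0812
grasp_force: 0.0
```

Request:
play_rows(xyz=[[5,0.5,0],[5,0.5,0],[5,0.5,0],[4,0.5,0],[3,0.3,0],[0,0,0],[0,0,0]], yaw=[0,0,0,0,0,0,0])

```text
clock: 20.05
eef_pos: [0.4655, 0.3562, 0.2148]
tool_rot: [-2.13, -2.308, 0.006]
force: [0.2, -1.2, -0.3]
gripper_width: 0.0808
grasp_force: 0.0
```

Request:
play_rows(xyz=[[0,0,0],[0,0,0],[0,0,0],[0,0,0],[0,0,0],[0,0,0],[0,0,0],[0,0,0],[0,0,0],[0,0,0],[0,0,0]], yaw=[-7.7,-7.7,-7.7,-7.7,-7.7,-7.7,-7.7,-7.7,-7.7,-7.7,0])

```text
clock: 21.15
eef_pos: [0.4669, 0.3541, 0.2162]
tool_rot: [-0.233, -3.132, 0.002]
force: [0.2, -0.9, 0.0]
gripper_width: 0.0813
grasp_force: 0.0
```

```bash
python3 go.py .4595 .3724 .1 171.6
```

```text
shift cm [ 1.    1.72 11.62] yaw -0.1 | at [0.4669 0.3541 0.2162] az 171.5 w 0.0813 gf 0.0 F [ 0.2 -0.9  0. ] j7 0.63 t 21.15
```

Request:
play_rows(xyz=[[0.5,0.9,3],[0.5,0.8,3],[0,0,3],[0,0,2.6],[0,0,0],[0,0,0]], yaw=[0,0,0,0,0,0])

```text
clock: 21.75
eef_pos: [0.4592, 0.3737, 0.101]
tool_rot: [-0.238, -3.132, 0.001]
force: [0.4, -0.1, 0.1]
gripper_width: 0.0813
grasp_force: 0.0
```

```bash
python3 go.py .4595 .3724 -.003 171.6
python3 - <<'E'
from seg import *
f=snap('wrist','w10.png'); im=f['pixels']
c=proj(f,[[.484,.3687,.01],[.44,.375,.01],[.46,.40,.01],[.455,.342,.01]]); print(c.round(0).tolist())
x0,y0=np.maximum(c.min(0)-25,0).astype(int); x1,y1=np.minimum(c.max(0)+25,[639,399]).astype(int)
b=blob(f,(x0,y0,x1-x0,y1-y0),lambda L,H:(L.min(2)>140)&(L[...,0]<215)&(H[...,1]<30))
P=onz(f,b['cont'],.01)[:,:2]*1000; r=cv2.minAreaRect(P.astype(np.float32)); print(b['n'],np.round(r[0],1),np.round(r[1],1),round(r[2],1),cv2.boxPoints(r).round(1).tolist())
# profile along phone axis across free end and across width
u=np.array([np.cos(np.radians(-8.4)),np.sin(np.radians(-8.4))]);n=np.array([-u[1],u[0]])
E=np.array([.484,.3687])
for nm,pts in(('along',[E+u*s/1000 for s in range(-12,16)]),('w',[E-u*.04+n*s/1000 for s in range(-40,41)])):
    q=proj(f,[[*p,.01] for p in pts]).round().astype(int); print(nm,[int(im[b_,a].sum()//3) if 0<=a<640 and 0<=b_<400 else -1 for a,b_ in q])
E
```

```text
shift cm [-0.05 -0.11 10.4 ] yaw -0.3 | at [0.4592 0.3737 0.101 ] az 171.3 w 0.0813 gf 0.0 F [ 0.4 -0.1  0.1] j7 0.56 t 21.75
[[317.0, 238.0], [317.0, 185.0], [352.0, 205.0], [279.0, 209.0]]
5084 [450.6 373.7] [53.9 60.6] 81.3 [[416.5, 351.6000061035156], [476.3999938964844, 342.5], [484.6000061035156, 395.79998779296875], [424.70001220703125, 404.8999938964844]]
along [193, 194, 173, 85, 91, 109, 170, 200, 197, 27, 41, 45, 57, 56, 58, 61, 61, 66, 66, 62, 62, 63, 61, 61, 61, 63, 63, 61]
w [99, 99, 99, 98, 98, 97, 98, 98, 100, 98, 42, 38, 42, 144, 207, 196, 192, 193, 193, 193, 193, 193, 193, 193, 194, 193, 194, 193, 193, 194, 194, 195, 193, 194, 194, 192, 193, 193, 193, 192, 192, 191, 193, 193, 194, 193, 194, 194, 194, 194, 194, 193, 192, 193, 193, 195, 193, 192, 193, 192, 192, 191, 192, 192, 194, 193, 204, 158, 41, 39, 37, 87, 215, 160, 89, 101, 98, 99, 97, 34, 34]
```

The phone's outline checks out: 62 mm wide, its end at (0.484,0.3687). I'll descend.

Request:
play_rows(xyz=[[-0.05,-0.1,2],[0,0,2],[0,0,2],[0,0,2],[0,0,1],[0,0,0.6],[0,0,0.4],[0,0,0],[0,0,0]], yaw=[-0.3,0,0,0,0,0,0,0,0])

```text
clock: 22.7
eef_pos: [0.4598, 0.374, 0.0017]
tool_rot: [0.225, 3.133, 0.002]
force: [-0.3, 1.6, 0.3]
gripper_width: 0.0811
grasp_force: 0.0
```

Request:
play_rows(xyz=[[0,0,0.2],[0,0,0.1],[0,0,0]], yaw=[0,0,0], jaw=0.85)

```text
clock: 23.0
eef_pos: [0.4593, 0.3735, -0.0022]
tool_rot: [-0.225, -3.133, -0.0]
force: [0.7, -0.6, -0.7]
gripper_width: 0.0725
grasp_force: 0.0
```

```bash
python3 go.py .4595 .3724 -.003 171.6
```

```text
shift cm [-0.03 -0.1   0.08] yaw 0.2 | at [ 0.4593  0.3735 -0.0022] az 171.8 w 0.0725 gf 0.0 F [ 0.7 -0.6 -0.7] j7 0.53 t 23.0
```

Request:
play_rows(xyz=[[0,-0.1,0],[0,0,0],[0,0,0],[0,0,0],[0,0,0]], yaw=[0,0,0,0,0], jaw=0)

```text
clock: 23.5
eef_pos: [0.4594, 0.3729, -0.0015]
tool_rot: [0.224, 3.133, 0.001]
force: [-1.5, -1.4, 6.0]
gripper_width: 0.0597
grasp_force: 65.1
```

```bash
python3 go.py .4595 .3724 -.003 171.6
```

```text
shift cm [-0.02 -0.05  0.15] yaw 0.2 | at [ 0.4594  0.3729 -0.0015] az 171.8 w 0.0597 gf 65.1 F [-1.5 -1.4  6. ] j7 0.54 t 23.5
```

Request:
play_rows(xyz=[[-0.2,0,0],[-0.4,0,0],[-0.6,0,0],[-0.6,0,0],[-0.6,0,0],[-0.6,0,0],[-0.6,0,0],[-0.6,0,0],[-0.6,0,0],[-0.6,0,0],[-0.4,0,0],[0,0,0]], yaw=[0,0,0,0,0,0,0,0,0,0,0,0])

```text
clock: 24.7
eef_pos: [0.5169, 0.365, -0.0015]
tool_rot: [0.224, 3.133, 0.002]
force: [-0.6, 0.8, 6.1]
gripper_width: 0.0596
grasp_force: 65.0
```

```bash
python3 go.py .4595 .3724 -.003 171.6
python3 - <<'E'
from seg import *
f=snap('wrist','w11.png')
E
```

```text
shift cm [ 5.78 -0.08  0.15] yaw 0.2 | at [ 0.5169  0.365  -0.0015] az 171.8 w 0.0596 gf 65.0 F [-0.6  0.8  6.1] j7 0.61 t 24.7
```

Request:
play_rows(xyz=[[0,0,0],[0,0,0],[0,0,0],[0,0,0],[0,0,-0.2],[0.7,0,0],[1,0,0],[1,0,0],[1,0,0],[0.3,0,0],[0,0,0],[0,0,0]], yaw=[0,0,0,0,0,0,0,0,0,0,0,0], jaw=0.88)

```text
clock: 25.95
eef_pos: [0.4774, 0.3698, -0.0001]
tool_rot: [0.225, 3.133, 0.0]
force: [0.6, -0.5, 0.4]
gripper_width: 0.0754
grasp_force: 0.0
```

```bash
python3 go.py .4773 .3707 -.003 171.6
python3 - <<'E'
from seg import *
import pickle
f=snap('wrist','w12.png'); im=f['pixels']
u=np.array([np.cos(np.radians(-8.3)),np.sin(np.radians(-8.3))]);n=np.array([-u[1],u[0]]); C=np.array([.4773,.3707])
for nm,pts,z in(('back end',[C+u*s/1000 for s in range(-75,-50)],.01),('w',[C-u*.03+n*s/1000 for s in range(-38,39)],.01)):
    q=proj(f,[[*p,z] for p in pts]).round().astype(int); print(nm,[int(im[b_,a].sum()//3) if 0<=a<640 and 0<=b_<400 else -1 for a,b_ in q],q[0],q[-1])
# book check: project old book edge corner pixels
w1=pickle.load(open('w1.pkl','rb')); print('book corner w1',onz(w1,[(283,131),(297,3)],.037).round(3)[:,:2].tolist())
s=snap('scene'); s0=pickle.load(open('f0.pkl','rb'))['scene']
m=lambda g:cv2.moments(((g['pixels'][...,0]>150)&(g['pixels'][...,2]<90)&(g['pixels'][...,1]<130)).astype(np.uint8)[200:320,200:310],True)
for g in(s0,s): M=m(g); print('book blob',M['m00'],round(M['m10']/M['m00'],2),round(M['m01']/M['m00'],2))
E
```

```text
shift cm [0.02 0.09 0.29] yaw 0.2 | at [ 4.774e-01  3.698e-01 -1.000e-04] az 171.8 w 0.0754 gf 0.0 F [ 0.6 -0.5  0.4] j7 0.56 t 25.95
back end [45, 42, 37, 45, 61, 67, 71, 72, 71, 71, 75, 75, 26, 37, 37, 32, 255, 233, 233, 233, 234, 233, 233, 233, 233] [320 108] [320 165]
w [68, 67, 67, 67, 67, 68, 67, 70, 36, 35, 38, 10, 235, 232, 231, 232, 232, 233, 232, 232, 233, 232, 233, 232, 231, 232, 233, 232, 232, 233, 233, 232, 233, 232, 233, 233, 232, 232, 232, 232, 233, 232, 232, 233, 232, 232, 232, 231, 232, 231, 231, 232, 232, 232, 233, 233, 232, 232, 232, 233, 232, 232, 232, 232, 238, 139, 35, 32, 99, 129, 133, 131, 111, 87, 56, 65, 69] [236 211] [404 212]
book corner w1 [[0.396, 0.351], [0.417, 0.501]]
book blob 2096.0 59.04 66.11
book blob 1738.0 57.56 68.34
```

Request:
play_rows(xyz=[[-0.15,0.05,0.25],[0,0,0]], yaw=[0,0])

```text
clock: 26.25
eef_pos: [0.4789, 0.3699, -0.0032]
tool_rot: [-0.226, -3.133, 0.001]
force: [-0.6, -0.5, 0.2]
gripper_width: 0.0752
grasp_force: 0.0
```

Request:
play_rows(xyz=[[0,0,0],[0,0,0],[0,0,0],[0,0,0],[0,0,0]], yaw=[0,0,0,0,0], jaw=0)

```text
clock: 26.75
eef_pos: [0.4789, 0.3705, -0.0023]
tool_rot: [0.225, 3.133, 0.001]
force: [-0.2, 0.0, 4.7]
gripper_width: 0.0598
grasp_force: 65.5
```

Request:
play_rows(xyz=[[0,0,-0.3],[0,0,-0.7],[0,0,-2],[0,0,-3],[0,0,-4],[0,0,-4],[0,0,-4],[0,0,-3],[0,0,0]], yaw=[0,0,0,0,0,0,0,0,0])

```text
clock: 27.65
eef_pos: [0.48, 0.3719, 0.213]
tool_rot: [0.224, 3.128, 0.009]
force: [0.3, 0.4, -2.0]
gripper_width: 0.0595
grasp_force: 65.3
```

```bash
python3 go.py .4773 -.26 .21 91.5;  python3 - <<'E'
from seg import *
import pickle
w1=pickle.load(open('w1.pkl','rb')); f=snap('wrist','w13.png')
fn=lambda L,H:(L[...,0]>180)&(H[...,1]>130)&(H[...,0]<20)
b=blob(f,(0,0,640,250),fn); print(b['roi'],b['n'],b['rect'])
s=snap('scene','s2.png')
E
```

```text
shift cm [-8.730e+00 -6.259e+01 -4.000e-02] yaw 80.3 | at [0.48   0.3719 0.213 ] az 171.8 w 0.0595 gf 65.3 F [ 0.3  0.4 -2. ] j7 0.62 t 27.65
(0, 0, 640, 250) 6046 ((384.5, 45.0), (90.0, 97.0), 90.0)
```

The phone is lifted; the weight shows as ≈ −1.7 N. I'll turn it and carry it to the phone pad.

Request:
play_rows(xyz=[[0,0,0],[0,0,0],[0,0,0],[0,0,0],[0,0,0],[0,0,0],[0,0,0],[0,0,0],[0,0,0],[0,0,0],[0,0,0]], yaw=[8,8,8,8,8,8,8,8,8,8,0.3])

```text
clock: 28.85
eef_pos: [0.4777, 0.3695, 0.205]
tool_rot: [-2.194, -2.248, 0.006]
force: [-0.6, 0.3, -2.0]
gripper_width: 0.06
grasp_force: 65.3
```

Request:
play_rows(xyz=[[-4,0,0],[-5,0,0],[-5,0,0],[-5,0,0],[-5,0,0],[-5,0,0],[-5,0,0],[-5,0,0],[-5,0,0],[-5,0,0],[-5,0,0],[-5,0,0]], yaw=[0,0,0,0,0,0,0,0,0,0,0,0])

```text
clock: 30.05
eef_pos: [0.4931, -0.2213, 0.2062]
tool_rot: [-2.186, -2.254, 0.001]
force: [0.7, -0.1, -1.7]
gripper_width: 0.0598
grasp_force: 65.4
```

Request:
play_rows(xyz=[[-2,0,0],[0,0,0],[0,0,0]], yaw=[0,0,0])

```text
clock: 30.35
eef_pos: [0.494, -0.2391, 0.206]
tool_rot: [-2.188, -2.251, 0.001]
force: [-0.3, 0.1, -2.1]
gripper_width: 0.0597
grasp_force: 65.4
```

```bash
python3 go.py .463 -.248 .06 91.5;  python3 - <<'E'
from seg import *
f=snap('wrist','w14.png')
# held phone screen: pose relative to tool
b=blob(f,(220,0,200,300),lambda L,H:(L.min(2)>140)&(H[...,1]<22)&(H[...,2]<245))
print(b['n'],b['rect'], f['pixels'][200,315])
E
```

```text
shift cm [-0.81 -3.09 14.61] yaw 0.1 | at [ 0.494  -0.2391  0.206 ] az 91.6 w 0.0597 gf 65.4 F [-0.3  0.1 -2.1] j7 0.48 t 30.35
18323 ((319.0, 221.5), (155.0, 126.0), 90.0) [181 186 187]
```

Request:
play_rows(xyz=[[-0.4,-1.5,2],[-0.4,-1.6,3],[0,0,3],[0,0,3],[0,0,2],[0,0,1],[0,0,0],[0,0,0]], yaw=[0,0,0,0,0,0,0,0])

```text
clock: 31.2
eef_pos: [0.4646, -0.2479, 0.0681]
tool_rot: [2.19, 2.252, 0.001]
force: [-0.1, -0.1, -2.1]
gripper_width: 0.0596
grasp_force: 65.3
```

```bash
python3 go.py .463 -.248 .006 91.5;  python3 - <<'E'
from seg import *
from scipy.spatial.transform import Rotation as Ro
f=snap('wrist','w15.png'); im=f['pixels']; s=env.state(); R=Ro.from_rotvec(s['tool_rot']).as_matrix(); T=s['eef_pos']
def prof(pts): 
    q=proj(f,pts).round().astype(int); return [int(im[b,a].sum()//3) if 0<=a<640 and 0<=b<400 else -1 for a,b in q]
top=-.0123
print('end 50..75',prof([T+R@[a/1000,0.012,top] for a in range(50,76)]))
print('w -36..36 at 40',prof([T+R@[.04,a/1000,top] for a in range(-36,37)]))
print('w at 55',prof([T+R@[.055,a/1000,top] for a in range(-36,37)]))
# pad outline as seen around: white rim corner far end, plane z=.010
wf=lambda L,H:(L.min(2)>200)
c=proj(f,[[.463-.04,-.248+.074,.01],[.463+.04,-.248+.074,.01]]); print('pred far corners',c.round(1).tolist())
x=int(c[0][0])-15;y=int(c[0][1])-20
for rr in range(max(y,0),max(y,0)+40,4): print(rr,[int(v) for v in im[rr,x:x+20].sum(1)//3],[int(v) for v in im[rr,int(c[1][0])-8:int(c[1][0])+12].sum(1)//3])
E
```

```text
shift cm [-0.   -0.16  6.21] yaw 0.1 | at [ 0.4646 -0.2479  0.0681] az 91.6 w 0.0596 gf 65.3 F [-0.1 -0.1 -2.1] j7 0.55 t 31.2
end 50..75 [186, 187, 187, 185, 186, 185, 186, 185, 187, 185, 187, 195, 33, 44, 39, 19, 33, 158, 155, 144, 250, 253, 238, 245, 42, 95]
w -36..36 at 40 [48, 46, 47, 48, 48, 50, 18, 44, 34, 152, 182, 182, 181, 183, 184, 186, 184, 184, 183, 184, 186, 183, 185, 185, 185, 184, 183, 186, 184, 184, 186, 186, 184, 186, 185, 187, 184, 184, 186, 186, 185, 185, 189, 186, 185, 187, 185, 186, 188, 187, 188, 187, 187, 187, 186, 185, 186, 187, 187, 185, 187, 187, 177, 26, 41, 23, 97, 94, 94, 95, 60, 47, 54]
w at 55 [47, 48, 45, 49, 45, 47, 20, 44, 32, 165, 183, 184, 183, 185, 184, 184, 184, 185, 186, 183, 183, 183, 185, 184, 185, 185, 184, 185, 186, 185, 187, 186, 187, 187, 186, 185, 186, 187, 186, 187, 186, 186, 185, 187, 187, 188, 185, 184, 185, 188, 187, 187, 185, 186, 187, 187, 188, 186, 187, 188, 187, 190, 174, 38, 43, 24, 98, 95, 97, 80, 63, 66, 61]
pred far corners [[256.4, 110.3], [383.7, 113.9]]
90 [89, 91, 87, 90, 90, 91, 88, 90, 89, 91, 91, 91, 89, 88, 87, 86, 88
[... 968 characters left out ...]
90, 89, 91, 91, 90, 91, 92, 88, 30, 80, 205, 255, 255, 255, 245, 244] [253, 254, 254, 255, 255, 196, 87, 92, 94, 93, 97, 96, 95, 97, 94, 95, 96, 97, 95, 96]
118 [90, 90, 91, 90, 89, 89, 91, 90, 92, 91, 94, 89, 34, 51, 147, 244, 246, 249, 248, 216] [191, 242, 248, 251, 253, 167, 76, 92, 92, 97, 96, 99, 99, 98, 99, 99, 98, 97, 97, 97]
122 [91, 89, 90, 89, 90, 90, 89, 92, 90, 92, 95, 86, 39, 37, 117, 235, 246, 249, 253, 225] [207, 245, 249, 252, 254, 172, 79, 93, 98, 99, 99, 100, 101, 100, 102, 100, 100, 98, 96, 95]
126 [45, 44, 47, 47, 44, 48, 48, 46, 47, 45, 47, 48, 45, 41, 71, 127, 124, 119, 119, 103] [226, 246, 249, 253, 235, 135, 85, 96, 99, 99, 98, 100, 102, 100, 102, 99, 100, 97, 98, 97]
```

Request:
play_rows(xyz=[[-0.25,-0.3,1.5],[0,0,1.5],[0,0,1.3],[0,0,1],[0,0,0.5],[0,0,0.3],[0,0,0],[0,0,0]], yaw=[0,0,0,0,0,0,0,0])

```text
clock: 32.05
eef_pos: [0.4612, -0.2511, 0.0067]
tool_rot: [2.192, 2.25, 0.0]
force: [0.1, -0.1, -2.6]
gripper_width: 0.0597
grasp_force: 65.3
```

```bash
python3 go.py .4617 -.2505 .004 91.5
```

```text
shift cm [0.06 0.05 0.27] yaw -0.0 | at [ 0.4612 -0.2511  0.0067] az 91.5 w 0.0597 gf 65.3 F [ 0.1 -0.1 -2.6] j7 0.59 t 32.05
```

Request:
play_rows(xyz=[[0.05,0.05,0.15],[0,0,0.08],[0,0,0]], yaw=[0,0,0])

```text
clock: 32.35
eef_pos: [0.4614, -0.2504, 0.004]
tool_rot: [-2.192, -2.251, -0.0]
force: [-0.1, 0.4, -2.4]
gripper_width: 0.06
grasp_force: 65.4
```

Request:
play_rows(xyz=[[0,0,0],[0,0,0],[0,0,0],[0,0,0]], yaw=[0,0,0,0], jaw=0.85)

```text
clock: 32.75
eef_pos: [0.4614, -0.2505, 0.0041]
tool_rot: [2.192, 2.25, 0.0]
force: [0.3, 0.2, 0.0]
gripper_width: 0.0725
grasp_force: 0.0
```

Request:
play_rows(xyz=[[0,0,-1],[0,0,-3],[0,0,-4],[0,0,-4],[0,0,-4],[0,0,-4],[0,0,0],[0,0,0]], yaw=[0,0,0,0,0,0,0,0])

```text
clock: 33.55
eef_pos: [0.4619, -0.2508, 0.2057]
tool_rot: [2.19, 2.248, 0.002]
force: [-0.0, 0.2, -2.0]
gripper_width: 0.0725
grasp_force: 0.0
```

```bash
python3 go.py .475 .263 .2 91.5;  python3 - <<'E'
from seg import *
f=snap('wrist','w16.png'); im=f['pixels']
c=proj(f,[[.462,-.249,.016]])[0].astype(int); print(c)
b=blob(f,(c[0]-50,max(c[1]-90,0),100,170),lambda L,H:(L.min(2)>105)&(H[...,1]<40))
P=onz(f,b['cont'],.01)[:,:2]*1000; r=cv2.minAreaRect(P.astype(np.float32)); print('pad',b['n'],np.round(r[0],1),np.round(r[1],1),round(r[2],1))
x,y,w,h=c[0]-55,max(c[1]-95,0),110,190
hsv=cv2.cvtColor(im,cv2.COLOR_RGB2HSV)
m=(im.max(2)<62).astype(np.uint8)[y:y+h,x:x+w]; m=cv2.morphologyEx(m,cv2.MORPH_OPEN,np.ones((2,2)))
n,lab,st,ce=cv2.connectedComponentsWithStats(m)
for i in range(1,n):
    if st[i,4]>150: 
        cc=np.argwhere(lab==i)[:,::-1]+[x,y]; P=onz(f,cc.astype(float),.016)[:,:2]*1000; r=cv2.minAreaRect(P.astype(np.float32)); print('dark',st[i,4],np.round(r[0],1),np.round(r[1],1),round(r[2],1))
E
```

```text
shift cm [51.33  2.65  0.52] yaw -0.0 | at [ 0.4619 -0.2508  0.2057] az 91.5 w 0.0725 gf 0.0 F [-0.   0.2 -2. ] j7 0.52 t 33.55
[319 180]
pad 5310 [ 460.8 -251.4] [ 55.4 123.1] 1.7
dark 350 [ 436.9 -154.6] [67.5  7.7] 1.4
dark 772 [ 461.8 -249.3] [ 60.4 127.6] 1.8
dark 468 [ 413.3 -249. ] [30.5 24.5] 88.5
```

The phone lies centred at (461.8,−249.3) mm on the pad, square with it. Now the mouse.

Request:
play_rows(xyz=[[4,0.2,0],[4.7,0.25,0],[4.7,0.25,0],[4.7,0.25,0],[4.7,0.25,0],[4.7,0.25,0],[4.7,0.25,0],[4.7,0.25,0],[4.7,0.25,0],[4.7,0.25,0],[4.7,0.2,0],[0,0,0]], yaw=[0,0,0,0,0,0,0,0,0,0,0,0], jaw=0.95)

```text
clock: 34.8
eef_pos: [0.4712, 0.2675, 0.202]
tool_rot: [-2.178, -2.259, 0.002]
force: [0.9, -0.6, 0.1]
gripper_width: 0.0812
grasp_force: 0.0
```

Request:
play_rows(xyz=[[0,0,0],[0,0,0],[0,0,0],[0,0,0],[0,0,0],[0,0,0],[0,0,0],[0,0,0],[0,0,0],[0,0,0],[0,0,0],[0,0,0]], yaw=[-8.5,-8.5,-8.5,-8.5,-8.5,-8.5,-8.5,-8.5,-8.5,-8.5,-3.5,0])

```text
clock: 36.0
eef_pos: [0.4737, 0.2595, 0.2025]
tool_rot: [0.001, -3.139, 0.002]
force: [0.8, 0.9, 0.5]
gripper_width: 0.0812
grasp_force: 0.0
```

```bash
python3 go.py .475 .263 .1 180;  python3 - <<'E'
from seg import *
f=snap('wrist','w17.png'); im=f['pixels']
c=proj(f,[[.475,.263,.015]])[0].astype(int); print(c)
b=blob(f,(c[0]-60,max(c[1]-80,0),120,170),lambda L,H:(H[...,1]<24)&(H[...,2]<175))
P=onz(f,b['cont'],.014)[:,:2]*1000; r=cv2.minAreaRect(P.astype(np.float32)); print(b['n'],np.round(r[0],1),np.round(r[1],1),round(r[2],1), cv2.fitEllipse(P.astype(np.float32)))
bk=blob(f,(0,0,640,300),lambda L,H:(L[...,0]>180)&(H[...,1]>130)&(H[...,0]<20))
P=onz(f,bk['cont'],.037)[:,:2]*1000; r=cv2.minAreaRect(P.astype(np.float32)); print('book',bk['n'],cv2.boxPoints(r).round(0).tolist(),bk['rect'])
E
```

```text
shift cm [-0.15  0.36 10.25] yaw 0.0 | at [0.4737 0.2595 0.2025] az -180.0 w 0.0812 gf 0.0 F [0.8 0.9 0.5] j7 0.95 t 36.0
[322 183]
3988 [475.3 262. ] [103.9  57. ] 1.2 ((475.2276611328125, 261.72418212890625), (57.37886428833008, 108.21465301513672), 88.50389099121094)
book 12763 [[283.0, 379.0], [385.0, 365.0], [402.0, 491.0], [300.0, 505.0]] ((509.7283935546875, 48.72027587890625), (143.6935272216797, 121.28689575195312), 8.972626686096191)
```

The book edge is unchanged at (385,365)–(402,491) mm. The mouse centre is confirmed at (0.475,0.262). I'll descend and grip.

Request:
play_rows(xyz=[[-0.15,0.25,3],[0,0,4],[0,0,4],[0,0,3],[0,0,2.5],[0,0,2],[0,0,1],[0,0,0.5],[0,0,0],[0,0,0]], yaw=[0,0,0,0,0,0,0,0,0,0])

```text
clock: 37.05
eef_pos: [0.4766, 0.263, 0.0049]
tool_rot: [0.001, 3.14, 0.001]
force: [0.1, 0.7, -0.1]
gripper_width: 0.0814
grasp_force: 0.0
```

```bash
python3 go.py .4753 .262 -.002 180
```

```text
shift cm [ 0.13 -0.1   0.69] yaw -0.0 | at [0.4766 0.263  0.0049] az 180.0 w 0.0814 gf 0.0 F [ 0.1  0.7 -0.1] j7 0.89 t 37.05
```

Request:
play_rows(xyz=[[0.1,-0.1,0.4],[0,0,0.2],[0,0,0]], yaw=[0,0,0])

```text
clock: 37.35
eef_pos: [0.4749, 0.2615, -0.002]
tool_rot: [-0.0, -3.142, 0.0]
force: [-0.7, 0.4, 0.5]
gripper_width: 0.081
grasp_force: 0.0
```

Request:
play_rows(xyz=[[0,0,0],[0,0,0],[0,0,0],[0,0,0],[0,0,0],[0,0,0]], yaw=[0,0,0,0,0,0], jaw=0)

```text
clock: 37.95
eef_pos: [0.4753, 0.2618, -0.0012]
tool_rot: [-0.0, 3.141, 0.001]
force: [-2.1, -0.9, 5.6]
gripper_width: 0.0549
grasp_force: 63.4
```

Request:
play_rows(xyz=[[0,0,-0.3],[0,0,-0.7],[0,0,-2],[0,0,-3],[0,0,-4],[0,0,-4],[0,0,-4],[0,0,-3],[0,0,0]], yaw=[0,0,0,0,0,0,0,0,0])

```text
clock: 38.85
eef_pos: [0.4769, 0.263, 0.2136]
tool_rot: [-0.0, 3.134, 0.007]
force: [0.2, -0.4, -2.1]
gripper_width: 0.0551
grasp_force: 63.6
```

Request:
play_rows(xyz=[[0,0,0],[0,0,0],[0,0,0],[0,0,0],[0,0,0],[0,0,0],[0,0,0],[0,0,0],[0,0,0],[0,0,0],[0,0,0],[0,0,0]], yaw=[8.3,8.3,8.3,8.3,8.3,8.3,8.3,8.3,8.3,8.3,8.3,0])

```text
clock: 40.05
eef_pos: [0.4745, 0.2614, 0.2074]
tool_rot: [-2.249, -2.193, 0.002]
force: [0.5, 0.4, -0.3]
gripper_width: 0.0549
grasp_force: 63.6
```

```bash
python3 go.py .4677 -.4375 .21 88
```

```text
shift cm [-69.89   1.06  -0.22] yaw 0.6 | at [0.4745 0.2614 0.2074] az 88.6 w 0.0549 gf 63.6 F [ 0.5  0.4 -0.3] j7 -0.61 t 40.05
```

Request:
play_rows(xyz=[[-4,0.1,0],[-5,0.1,0],[-5,0.1,0],[-5,0.1,0],[-5,0.1,0],[-5,0.1,0],[-5,0.1,0],[-5,0.1,0],[-5,0.1,0],[-5,0.1,0],[-5,0,0],[-5,0,0]], yaw=[0.5,0,0,0,0,0,0,0,0,0,0,0])

```text
clock: 41.25
eef_pos: [0.4663, -0.33, 0.2078]
tool_rot: [-2.25, -2.193, -0.0]
force: [0.4, 0.3, -1.7]
gripper_width: 0.055
grasp_force: 63.6
```

Request:
play_rows(xyz=[[-4,0,0],[-3,0,0],[0,0,0],[0,0,0]], yaw=[0,0,0,0])

```text
clock: 41.65
eef_pos: [0.464, -0.3987, 0.2072]
tool_rot: [-2.253, -2.187, 0.0]
force: [0.5, 0.9, -0.8]
gripper_width: 0.0548
grasp_force: 63.6
```

```bash
python3 go.py .4677 -.4375 .1 88.2
python3 - <<'E'
from seg import *
f=snap('wrist','w18.png'); im=f['pixels']
c=proj(f,[[.4677,-.4375,.01],[.4677,-.4375+.061,.01],[.4677-.038,-.4375,.01],[.4677+.038,-.4375,.01],[.4277,-.41,.01],[.5077,-.41,.01]]); print(c.round(0).tolist())
# phone pad check with phone on
c=proj(f,[[.4617,-.249,.01]])[0].astype(int)
b=blob(f,(c[0]-75,max(c[1]-130,0),150,230),lambda L,H:(L.min(2)>150)&(H[...,1]<30)); print('phonepad blob',c,b['n'],b['rect'])
E
```

```text
shift cm [-3.88  0.49 10.71] yaw 0.1 | at [ 0.464  -0.3987  0.2072] az 88.3 w 0.0548 gf 63.6 F [ 0.5  0.9 -0.8] j7 0.74 t 41.65
[[324.0, 213.0], [322.0, 161.0], [291.0, 214.0], [356.0, 212.0], [288.0, 191.0], [358.0, 189.0]]
phonepad blob [312  34] 5244 ((312.1109313964844, 48.66204071044922), (99.66352081298828, 54.869056701660156), 87.61405944824219)
```

Request:
play_rows(xyz=[[-2,0.2,2],[-1.9,0.3,3],[0,0,3],[0,0,3],[0,0,2],[0,0,1],[0,0,0],[0,0,0]], yaw=[0,0,0,0,0,0,0,0])

```text
clock: 42.5
eef_pos: [0.4693, -0.4372, 0.0692]
tool_rot: [2.253, 2.187, 0.001]
force: [0.2, -0.4, -0.5]
gripper_width: 0.0551
grasp_force: 63.6
```

```bash
python3 go.py .4677 -.4375 .0055 88.2
python3 - <<'E'
from seg import *
from scipy.spatial.transform import Rotation as Ro
f=snap('wrist','w19.png'); im=f['pixels']; s=env.state(); R=Ro.from_rotvec(s['tool_rot']).as_matrix(); T=s['eef_pos']
u=np.array([np.cos(np.radians(88.2)),np.sin(np.radians(88.2))]);n=np.array([-u[1],u[0]]);C=np.array([.4677,-.4375])
def prof(pts): 
    q=proj(f,pts).round().astype(int); return [int(im[b,a].sum()//3) if 0<=a<640 and 0<=b<400 else -1 for a,b in q]
print('far end 50..70',prof([[*(C+u*a/1000),.010] for a in range(50,71)]))
for k in (15,30): print('w at',k,prof([[*(C+u*k/1000+n*a/1000),.010] for a in range(-46,47)]))
# mouse held silhouette
c=proj(f,[T+R@[.03,0,-.02]])[0].astype(int)
b=blob(f,(c[0]-70,max(c[1]-110,0),140,200),lambda L,H:(H[...,1]<24)&(H[...,2]<150)&(H[...,2]>50)); r=b['cont']
from math import inf
c0,rr=rays(f,r); d=rr@R; o=R.T@(c0-T); t=(-.014-o[2])/d[:,2]; Q=(o+d*t[:,None])[:,:2]*1000
print(b['n'],'mouse tool frame x',Q[:,0].min().round(1),Q[:,0].max().round(1),'y at x>25',Q[(Q[:,0]>25)&(Q[:,0]<40),1].min().round(1),Q[(Q[:,0]>25)&(Q[:,0]<40),1].max().round(1))
E
```

```text
shift cm [-0.03 -0.17  6.37] yaw 0.1 | at [ 0.4693 -0.4372  0.0692] az 88.3 w 0.0551 gf 63.6 F [ 0.2 -0.4 -0.5] j7 0.83 t 42.5
far end 50..70 [159, 134, 140, 149, 250, 247, 248, 254, 231, 244, 250, 164, 83, 87, 89, 90, 88, 88, 87, 87, 86]
w at 15 [112, 160, 190, 195, 203, 206, 210, 188, 102, 79, 78, 84, 87, 94, 95, 94, 97, 97, 100, 98, 99, 102, 103, 103, 102, 104, 104, 103, 103, 104, 105, 104, 103, 106, 105, 103, 107, 104, 105, 105, 106, 100, 57, 0, 101, 107, 57, 58, 56, 91, 102, 104, 101, 99, 99, 101, 98, 98, 95, 96, 94, 95, 95, 91, 89, 86, 86, 87, 83, 82, 78, 77, 76, 71, 67, 64, 53, 47, 51, 43, 32, 132, 147, 48, 44, 48, 49, 50, 47, 50, 50, 50, 49]
w at 30 [84, 84, 84, 84, 83, 84, 84, 83, 79, 217, 254, 246, 246, 247, 248, 250, 158, 50, 63, 70, 74, 77, 75, 78, 78, 79, 81, 82, 84, 84, 84, 83, 83, 85, 86, 86, 87, 70, 53, 73, 86, 73, 72, 87, 85, 87, 84, 84, 83, 84, 84, 83, 79, 77, 81, 76, 74, 78, 48, 49, 50, 63, 67, 61, 62, 59, 55, 54, 49, 46, 41, 42, 81, 82, 65, 117, 138, 136, 137, 137, 140, 124, 70, 27, 28, 31, 28, 27, 28, 24, 26, 25, 27]
14638 mouse tool frame x -18.2 55.3 y at x>25 -24.9 26.8
```

Run:
```python
from seg import *
from scipy.spatial.transform import Rotation as Ro
f=snap('wrist'); im=f['pixels']; s=env.state(); R=Ro.from_rotvec(s['tool_rot']).as_matrix(); T=s['eef_pos']
def prof(pts): 
    q=proj(f,pts).round().astype(int); return [tuple(int(v) for v in im[b,a]) for a,b in q]
for y in(0,.008,-.008): print(y,prof([T+R@[a/1000,y,-.014] for a in range(44,64)]))
```

```text
0 [(95, 93, 90), (92, 90, 87), (59, 56, 56), (83, 81, 77), (77, 74, 72), (69, 68, 66), (68, 65, 64), (59, 57, 55), (44, 42, 42), (164, 163, 161), (149, 147, 147), (165, 165, 162), (153, 153, 153), (165, 163, 162), (160, 160, 158), (161, 161, 159), (144, 144, 142), (159, 160, 159), (250, 248, 242), (251, 249, 245)]
0.008 [(95, 91, 89), (91, 88, 85), (85, 83, 81), (84, 81, 78), (77, 74, 73), (69, 68, 66), (66, 63, 63), (50, 49, 47), (160, 160, 159), (159, 159, 159), (147, 146, 146), (154, 154, 152), (146, 145, 145), (156, 155, 153), (162, 162, 159), (165, 164, 161), (251, 249, 245), (251, 249, 244), (210, 203, 190), (249, 247, 240)]
-0.008 [(85, 83, 82), (82, 81, 79), (77, 75, 75), (74, 72, 70), (69, 68, 66), (64, 62, 61), (55, 53, 52), (44, 42, 41), (82, 82, 82), (84, 84, 83), (83, 83, 82), (78, 79, 78), (85, 86, 85), (81, 80, 81), (174, 174, 172), (147, 145, 144), (255, 253, 245), (248, 246, 240), (240, 237, 228), (248, 245, 238)]
```

The mouse's front is at 52.5 mm, so it is centred in the grip. I'll lower it.

Request:
play_rows(xyz=[[0,-0.15,1.5],[0,0,1.5],[0,0,1.3],[0,0,1],[0,0,0.5],[0,0,0.3],[0,0,0],[0,0,0]], yaw=[0,0,0,0,0,0,0,0])

```text
clock: 43.4
eef_pos: [0.4672, -0.4377, 0.0074]
tool_rot: [2.256, 2.186, 0.0]
force: [0.5, 0.3, -1.1]
gripper_width: 0.0549
grasp_force: 63.6
```

```bash
python3 go.py .468 -.4375 .0053 88.2
```

```text
shift cm [0.02 0.08 0.21] yaw 0.0 | at [ 0.4672 -0.4377  0.0074] az 88.2 w 0.0549 gf 63.6 F [ 0.5  0.3 -1.1] j7 0.85 t 43.4
```

Request:
play_rows(xyz=[[0,0.08,0.15],[0,0,0.05],[0,0,0]], yaw=[0,0,0])

```text
clock: 43.7
eef_pos: [0.4678, -0.4374, 0.0051]
tool_rot: [2.256, 2.186, 0.0]
force: [0.7, -0.7, -1.0]
gripper_width: 0.0549
grasp_force: 63.6
```

Request:
play_rows(xyz=[[0,0,0],[0,0,0],[0,0,0],[0,0,0]], yaw=[0,0,0,0], jaw=0.88)

```text
clock: 44.1
eef_pos: [0.4677, -0.4375, 0.0051]
tool_rot: [2.256, 2.186, 0.0]
force: [1.0, 0.8, 0.8]
gripper_width: 0.0752
grasp_force: 0.0
```

Request:
play_rows(xyz=[[0,0,-1],[0,0,-3],[0,0,-4],[0,0,-4],[0,0,-4],[0,0,-4],[0,0,0],[0,0,0]], yaw=[0,0,0,0,0,0,0,0])

```text
clock: 44.9
eef_pos: [0.468, -0.438, 0.207]
tool_rot: [2.254, 2.184, 0.001]
force: [0.2, 0.0, -1.0]
gripper_width: 0.0754
grasp_force: 0.0
```

```bash
python3 go.py .5153 .1376 .2 88.2
python3 - <<'E'
from seg import *
f=snap('wrist','w20.png')
c=proj(f,[[.468,-.4375,.02]])[0].astype(int); print(c)
b=blob(f,(c[0]-45,max(c[1]-70,0),90,140),lambda L,H:(H[...,1]<24)&(H[...,2]<150))
P=onz(f,b['cont'],.02)[:,:2]*1000; r=cv2.minAreaRect(P.astype(np.float32)); print('mouse',b['n'],np.round(r[0],1),np.round(r[1],1),round(r[2],1))
b=blob(f,(c[0]-60,max(c[1]-85,0),120,180),lambda L,H:(L.min(2)>165)&(H[...,1]<30))
P=onz(f,b['cont'],.01)[:,:2]*1000; r=cv2.minAreaRect(P.astype(np.float32)); print('pad',b['n'],np.round(r[0],1),np.round(r[1],1),round(r[2],1))
E
```

```text
shift cm [57.68  2.91  0.6 ] yaw -0.0 | at [ 0.468 -0.438  0.207] az 88.2 w 0.0754 gf 0.0 F [ 0.2  0.  -1. ] j7 0.79 t 44.9
[318 181]
mouse 4563 [ 463.9 -436.8] [105.3  65.4] 89.2
pad 1083 [ 478.9 -422.3] [ 72.7 101.2] 44.9
```

The mouse is on its pad; its lit right edge at 496.6 mm gives a centre of x ≈ 467.6. Now the earbud case. First I'll check the tray's height beside it.

Run:
```python
from h import *
import pickle
w=[pickle.load(open(f'w{i}.pkl','rb')) for i in(1,2)]
for a,b in [((320,240),(320,297)),((329,300),(328,347))]:
    X,e=tri(w,[a,b]); print(X.round(3),round(e,4))
print(onz(w[0],[(331,300),(331,345)],.06)[:,:2].round(3).tolist())
```

```text
[0.445 0.182 0.008] 0.0005
[ 0.461  0.052 -0.023] 0.001
[[0.462, 0.108], [0.463, 0.026]]
```

Request:
play_rows(xyz=[[4,0.3,0],[4.9,0.3,0],[4.9,0.3,0],[4.9,0.3,0],[4.9,0.3,0],[4.9,0.3,0],[4.9,0.3,0],[4.9,0.3,0],[4.9,0.3,0],[4.9,0.2,0],[4.9,0.2,0],[4.9,0,0]], yaw=[0,0,0,0,0,0,0,0,0,0,0,0], jaw=0.78)

```text
clock: 46.15
eef_pos: [0.5158, 0.142, 0.2036]
tool_rot: [-2.255, -2.185, 0.004]
force: [1.9, 1.1, 0.3]
gripper_width: 0.0665
grasp_force: 0.0
```

Request:
play_rows(xyz=[[0,0,0],[0,0,0],[0,0,0],[0,0,0],[0,0,0],[0,0,0],[0,0,0],[0,0,0],[0,0,0],[0,0,0],[0,0,0]], yaw=[-7.8,-7.8,-7.8,-7.8,-7.8,-7.8,-7.8,-7.8,-7.8,-7.8,0])

```text
clock: 47.25
eef_pos: [0.5159, 0.1401, 0.2035]
tool_rot: [-0.373, -3.117, 0.002]
force: [0.2, -0.6, 0.8]
gripper_width: 0.0664
grasp_force: 0.0
```

```bash
python3 go.py .5153 .139 .1 166.6
python3 - <<'E'
from seg import *
f=snap('wrist','w21.png'); im=f['pixels']
c=proj(f,[[.515,.139,.012]])[0].astype(int); print(c)
b=blob(f,(c[0]-50,max(c[1]-50,0),100,100),lambda L,H:(L.min(2)>130)&(H[...,1]<40))
for z in(.008,.012,.016):
  P=onz(f,b['cont'],z)[:,:2]*1000; r=cv2.minAreaRect(P.astype(np.float32)); print(z,b['n'],np.round(r[0],1),np.round(r[1],1),round(r[2],1))
E
```

```text
shift cm [ 1.000e-02 -1.100e-01  1.035e+01] yaw -0.3 | at [0.5159 0.1401 0.2035] az 166.3 w 0.0664 gf 0.0 F [ 0.2 -0.6  0.8] j7 0.99 t 47.25
[317 181]
0.008 1812 [515.6 140.5] [44.4 56.2] 76.3
0.012 1812 [514.8 140.7] [43.9 55.6] 76.3
0.016 1812 [514.  140.9] [43.3 54.9] 76.3
```

Case confirmed at (0.515,0.1405), heading −13.7°. The tray's edge, at x ≤ 0.463, is clear of the gripper.

Request:
play_rows(xyz=[[0.1,0.05,3],[0,0,4],[0,0,4],[0,0,3],[0,0,2.5],[0,0,2],[0,0,1],[0,0,0.5],[0,0,0],[0,0,0]], yaw=[0,0,0,0,0,0,0,0,0,0])

```text
clock: 48.3
eef_pos: [0.5167, 0.1412, 0.0059]
tool_rot: [0.379, 3.117, 0.001]
force: [-0.7, -0.0, -0.2]
gripper_width: 0.0664
grasp_force: 0.0
```

```bash
python3 go.py .515 .1405 0 166.3
```

```text
shift cm [ 0.14 -0.11  0.59] yaw -0.1 | at [0.5167 0.1412 0.0059] az 166.2 w 0.0664 gf 0.0 F [-0.7 -0.  -0.2] j7 0.96 t 48.3
```

Request:
play_rows(xyz=[[0.1,-0.1,0.3],[0,0,0.2],[0,0,0]], yaw=[0,0,0])

```text
clock: 48.6
eef_pos: [0.5147, 0.1402, 0.0]
tool_rot: [0.378, 3.119, 0.0]
force: [-0.1, -0.1, -0.9]
gripper_width: 0.0668
grasp_force: 0.0
```

Request:
play_rows(xyz=[[0,0,0],[0,0,0],[0,0,0],[0,0,0],[0,0,0],[0,0,0]], yaw=[0,0,0,0,0,0], jaw=0)

```text
clock: 49.2
eef_pos: [0.5152, 0.1405, 0.0004]
tool_rot: [0.377, 3.118, 0.001]
force: [-0.2, -0.4, 5.5]
gripper_width: 0.0427
grasp_force: 62.1
```

Request:
play_rows(xyz=[[0,0,-0.3],[0,0,-0.7],[0,0,-2],[0,0,-3],[0,0,-4],[0,0,-4],[0,0,-4],[0,0,-2],[0,0,0]], yaw=[0,0,-1,-2,-2,-2,-2,-1,0])

```text
clock: 50.1
eef_pos: [0.5164, 0.1408, 0.2041]
tool_rot: [0.103, 3.134, 0.003]
force: [-0.0, -0.2, -0.7]
gripper_width: 0.043
grasp_force: 61.4
```

```bash
python3 go.py .5618 -.3345 .2 176
```

```text
shift cm [ -7.66 -47.13   0.34] yaw 0.2 | at [0.5164 0.1408 0.2041] az 176.2 w 0.043 gf 61.4 F [-0.  -0.2 -0.7] j7 1.16 t 50.1
```

Request:
play_rows(xyz=[[-0.7,-4.2,0],[-0.7,-4.3,0],[-0.7,-4.3,0],[-0.7,-4.3,0],[-0.7,-4.3,0],[-0.7,-4.3,0],[-0.7,-4.3,0],[-0.7,-4.3,0],[-0.7,-4.3,0],[-0.7,-4.3,0],[-0.7,-4.2,0],[0,0,0]], yaw=[0,0,0,0,0,0,0,0,0,0,0,0])

```text
clock: 51.3
eef_pos: [0.557, -0.3424, 0.1976]
tool_rot: [-0.119, -3.135, 0.005]
force: [-0.6, -0.4, -0.8]
gripper_width: 0.0429
grasp_force: 61.4
```

Request:
play_rows(xyz=[[0,0,3],[0,0,4],[0,0,3],[0,0,2],[0,0,1],[0,0,0],[0,0,0]], yaw=[0,0,0,0,0,0,0])

```text
clock: 52.0
eef_pos: [0.5608, -0.3349, 0.0707]
tool_rot: [0.104, 3.139, -0.001]
force: [-0.0, -0.4, -0.1]
gripper_width: 0.0429
grasp_force: 61.4
```

```bash
python3 go.py .5618 -.3345 .0065 176
python3 - <<'E'
from seg import *
from scipy.spatial.transform import Rotation as Ro
f=snap('wrist','w22.png'); im=f['pixels']; s=env.state(); R=Ro.from_rotvec(s['tool_rot']).as_matrix(); T=s['eef_pos']
def prof(pts): 
    q=proj(f,pts).round().astype(int); return [int(im[b,a].sum()//3) if 0<=a<640 and 0<=b<400 else -1 for a,b in q]
u=np.array([np.cos(np.radians(176)),np.sin(np.radians(176))]);n=np.array([-u[1],u[0]]);C=np.array([.5618,-.3345])
print('pad end 25..42 off',[prof([[*(C+u*a/1000+n*k/1000),.010] for a in range(26,44)]) for k in(-22,22)])
print('pad side at 30',prof([[*(C+u*.03+n*a/1000),.010] for a in range(-38,39)]))
print('case end',prof([T+R@[a/1000,0,-.012] for a in range(20,40)]))
print('case w at 15',prof([T+R@[.018,a/1000,-.012] for a in range(-30,31)]))
E
```

```text
shift cm [-0.1   0.05  6.42] yaw 0.2 | at [ 0.5608 -0.3349  0.0707] az 176.2 w 0.0429 gf 61.4 F [-0.  -0.4 -0.1] j7 2.06 t 52.0
pad end 25..42 off [[74, 76, 76, 83, 78, 135, 142, 114, 136, 144, 126, 98, 47, 32, 44, 44, 46, 45], [85, 91, 91, 93, 87, 138, 144, 117, 132, 139, 142, 107, 58, 35, 41, 39, 43, 43]]
pad side at 30 [62, 63, 63, 62, 65, 66, 64, 72, 118, 137, 136, 97, 115, 136, 139, 79, 78, 80, 83, 87, 85, 92, 91, 87, 86, 90, 87, 90, 94, 91, 74, 76, 82, 80, 79, 77, 84, 81, 90, 79, 85, 74, 66, 65, 81, 75, 85, 81, 82, 82, 85, 87, 82, 78, 78, 77, 79, 79, 73, 84, 87, 94, 124, 139, 131, 106, 134, 138, 138, 24, 29, 34, 34, 31, 56, 64, 63]
case end [134, 131, 130, 131, 125, 121, 118, 113, 112, 87, 80, 86, 82, 78, 76, 79, 141, 83, 84, 80]
case w at 15 [63, 65, 64, 62, 64, 64, 64, 64, 63, 101, 110, 119, 121, 123, 128, 129, 132, 133, 132, 134, 134, 134, 134, 134, 134, 133, 134, 133, 133, 133, 133, 134, 134, 132, 134, 132, 133, 133, 134, 133, 133, 132, 133, 133, 133, 131, 129, 128, 127, 123, 119, 118, 102, 78, 64, 64, 65, 65, 65, 65, 63]
```

Pad and held case agree with their predicted outlines to within 0.5 mm. I'll lower and release.

Request:
play_rows(xyz=[[-0.1,0,1.5],[0,0,1.5],[0,0,1.3],[0,0,1],[0,0,0.6],[0,0,0.35],[0,0,0],[0,0,0]], yaw=[0.2,0,0,0,0,0,0,0])

```text
clock: 52.85
eef_pos: [0.5617, -0.3351, 0.0079]
tool_rot: [0.11, 3.139, -0.001]
force: [0.4, 0.1, -0.1]
gripper_width: 0.0424
grasp_force: 61.4
```

```bash
python3 go.py .5618 -.3345 .0068 176
```

```text
shift cm [-0.01  0.06  0.11] yaw 0.0 | at [ 0.5617 -0.3351  0.0079] az 176.0 w 0.0424 gf 61.4 F [ 0.4  0.1 -0.1] j7 2.06 t 52.85
```

Request:
play_rows(xyz=[[0,0.05,0.1],[0,0,0]], yaw=[0,0])

```text
clock: 53.05
eef_pos: [0.5616, -0.3342, 0.0067]
tool_rot: [0.109, 3.139, -0.0]
force: [0.1, -0.3, -1.0]
gripper_width: 0.0432
grasp_force: 61.4
```

Request:
play_rows(xyz=[[0,0,0],[0,0,0],[0,0,0],[0,0,0]], yaw=[0,0,0,0], jaw=0.78)

```text
clock: 53.45
eef_pos: [0.5614, -0.3344, 0.0065]
tool_rot: [0.11, 3.14, 0.0]
force: [-1.0, -0.3, 0.5]
gripper_width: 0.0665
grasp_force: 0.0
```

Request:
play_rows(xyz=[[0,0,-1],[0,0,-3],[0,0,-4],[0,0,-4],[0,0,-4],[0,0,-4],[0,0,-4],[0,0,-4],[0,0,0]], yaw=[0,0,0,0,0,0,0,0,0])

```text
clock: 54.35
eef_pos: [0.5631, -0.3356, 0.2948]
tool_rot: [0.109, 3.129, -0.008]
force: [-0.2, -0.2, -0.0]
gripper_width: 0.0664
grasp_force: 0.0
```

Request:
play_rows(xyz=[[0,3,-1],[0,4,0],[0,4,0],[0,4,0],[0,4,0],[0,4,0],[0,0,0],[0,0,0]], yaw=[8.5,8.5,8.5,8.5,8.5,8.5,8.5,8.5])

```text
clock: 55.15
eef_pos: [0.6605, -0.132, 0.2959]
tool_rot: [-1.85, -2.538, 0.0]
force: [0.8, -0.8, -0.5]
gripper_width: 0.0666
grasp_force: 0.0
```

```bash
python3 go.py .45 -.25 .3 90
python3 - <<'E'
from h import *
f=snap('wrist','w23.png'); g=snap('side'); s=snap('scene')
a=cv2.resize(f['pixels'][:,:,::-1],(640,400)); b=cv2.resize(g['pixels'][240:380,340:500,::-1],(228,200),interpolation=cv2.INTER_CUBIC); c=cv2.resize(s['pixels'][180:330,130:330,::-1],(266,200))
o=np.zeros((600,640,3),np.uint8); o[:400]=a; o[400:,:228]=b; o[400:,240:506]=c
cv2.imwrite('pics/fin.png',o)
E
```

```text
shift cm [ -4.78 -23.65  -0.39] yaw 17.8 | at [ 0.6605 -0.132   0.2959] az 107.8 w 0.0666 gf 0.0 F [ 0.8 -0.8 -0.5] j7 0.54 t 55.15
```

Request:
play_rows(xyz=[[0,0,0],[0,0,0],[0,0,0],[0,-4,-0.3],[0,-4,-0.3],[0,-4,-0.3],[0,-4,-0.3],[0,-4,0],[-2,-1,0],[-2,0,0],[0,0,0]], yaw=[8,8,1.8,0,0,0,0,0,0,0,0])

```text
clock: 56.4
eef_pos: [0.4488, -0.1779, 0.3093]
tool_rot: [2.215, 2.225, 0.001]
force: [-0.0, -0.8, 0.4]
gripper_width: 0.0666
grasp_force: 0.0
```

```bash
python3 go.py .45 -.25 .3 90
python3 - <<'E'
from h import *
f=snap('wrist','w23.png'); g=snap('side'); s=snap('scene')
p=proj(f,[[.36,-.307,.03],[.462,-.249,.016],[.468,-.4375,.02],[.562,-.3345,.02]]); print(p.round(0).tolist())
a=cv2.resize(f['pixels'][:340,150:490,::-1],(600,600),interpolation=cv2.INTER_CUBIC); b=cv2.resize(g['pixels'][240:380,340:480,::-1],(200,200),interpolation=cv2.INTER_CUBIC); c=cv2.resize(s['pixels'][200:310,190:320,::-1],(200,170),interpolation=cv2.INTER_CUBIC)
o=np.zeros((600,800,3),np.uint8); o[:,:600]=a; o[:200,600:]=b; o[210:380,600:]=c
cv2.imwrite('pics/fin.png',o)
E
```

```text
shift cm [-7.21  0.09  0.94] yaw 0.3 | at [ 0.4488 -0.1779  0.3093] az 90.3 w 0.0666 gf 0.0 F [-0.  -0.8  0.4] j7 0.33 t 56.4
[[260.0, 252.0], [328.0, 213.0], [330.0, 321.0], [391.0, 266.0]]
```

Request:
play_rows(xyz=[[-3,0,0],[-3.5,0,0],[0,0,0],[0,0,0]], yaw=[0,0,0,0])

```text
clock: 56.95
eef_pos: [0.4504, -0.2396, 0.3081]
tool_rot: [-2.216, -2.226, 0.001]
force: [-0.1, 0.6, 0.3]
gripper_width: 0.0667
grasp_force: 0.0
```

Run:
```python
from h import *
f=snap('wrist','w24.png'); g=snap('side'); s=snap('scene')
a=cv2.resize(f['pixels'][:340,150:490,::-1],(600,600),interpolation=cv2.INTER_CUBIC); b=cv2.resize(g['pixels'][240:380,340:480,::-1],(200,200),interpolation=cv2.INTER_CUBIC); c=cv2.resize(s['pixels'][200:310,190:320,::-1],(200,170),interpolation=cv2.INTER_CUBIC)
o=np.zeros((600,800,3),np.uint8); o[:,:600]=a; o[:200,600:]=b; o[210:380,600:]=c
cv2.imwrite('pics/fin.png',o)
```

```text
(no output)
```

View pics/fin.png

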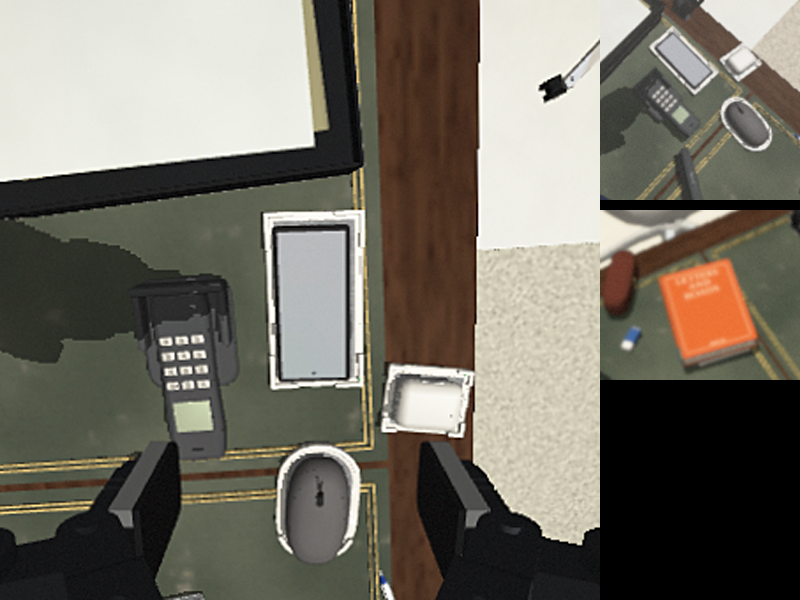

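The final view shows handset home (190,370), phone inside its rim (313,303), case inside its pad (427,400), mouse on its pad (320,505), and the book unmoved. The tall mouse is seen obliquely, so I'll check its centring numerically before handing in.

Run:
```python
from seg import *
u=np.array([np.cos(np.radians(88.2)),np.sin(np.radians(88.2))]);n=np.array([-u[1],u[0]]);C=np.array([.468,-.4375])
w=snap('wrist'); g=snap('side')
for nm,f in(('wrist',w),('side',g)):
    im=f['pixels']
    def prof(pts): 
        q=proj(f,pts).round().astype(int); return [int(im[b,a].sum()//3) for a,b in q]
    print(nm,'along +40..66 z10',prof([[*(C+u*a/1000),.012] for a in range(40,67,1)]))
    c=proj(f,[[*C,.02]])[0].astype(int)
    b=blob(f,(c[0]-32,c[1]-40,64,80),lambda L,H:(H[...,1]<30)&(H[...,2]<125))
    P=onz(f,b['cont'],.02)[:,:2]-C; Q=np.c_[P@u,P@n]*1000; print(b['n'],'along',Q[:,0].min().round(1),Q[:,0].max().round(1),'across',Q[:,1].min().round(1),Q[:,1].max().round(1))
print(-np.array(w['R']).T@w['t'])
```

```text
wrist along +40..66 z10 [82, 77, 73, 73, 66, 66, 58, 58, 50, 35, 35, 52, 52, 59, 59, 133, 243, 243, 233, 233, 253, 253, 198, 105, 105, 68, 68]
1998 along -56.7 57.4 across -27.5 32.2
side along +40..66 z10 [94, 93, 93, 84, 84, 77, 77, 77, 113, 113, 113, 113, 231, 231, 231, 231, 227, 238, 238, 238, 194, 148, 148, 148, 99, 99, 94]
588 along -50.4 49.3 across -28.7 34.5
[ 0.45036444 -0.16503697  0.45044838]
```

```bash
python3 -c "
from station import env
print(env.job_done(), env.state()['clock'])"
```

```text
the job is handed in; nothing more can be done
the job is handed in; nothing more can be done
```

I put all four devices on their chargers in the order asked and handed the job in at about 57 s of robot time: the handset is home in its cradle, the phone, mouse and earbud case are inside the rims of their pads, and the book is where it was.

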